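Feed panel push-buttons face up through the slotted chute and its spring gate

TASK

Feed the two panel push-buttons, which stand face down on the mat, one after the other into the slotted chute of the feeder so that each turns over and slides down hanging by its head, face up. Then push both through the spring gate, gently, feeling for the adjustable end stop, until the front button rests against the stop and holds its little switch pin pressed in, the other is close up behind it and the gate has sprung shut behind both. Do not ram the buttons against the feeder, and leave the other things on the bench where they are.

Things in the scene. Friction and masses are not known exactly. Their poses are not given: they have to be found in the camera images.
- button_a: One of two identical round panel push-buttons (either may go first), 59 mm long, 60 g give or take a third. From the origin, the centre of its flat face, along its own +z: grey cap dia 28 mm to z = 9, steel flange dia 34 from 9 to 15, black barrel dia 22 from 15 to 59. At the start it stands face down on the mat (z up, origin 3 mm over the bench); hanging in the chute z points down.
- button_a_tail (a point): Centre of the barrel's far end, 59 mm from the face of button_a.
- button_b: The second push-button, same sizes and axes as button_a.
- button_b_tail (a point): Centre of the barrel's far end, 59 mm from the face of button_b.
- feeder: Aluminium feeder on a plywood base 390 x 120 x 12 mm, fixed. Origin on the bench below the slot's upper end; x level downstream, y to the left, z up. Base from x = -90 to 300 mm. Legs at the sides; below the slot it is free.
- deck (a point): On the level deck's top (160 mm above the bench), mid width, feeder x = -19 mm. The deck runs from feeder x = -78 to 0 mm, where the slot begins; 80 mm wide. Guide walls 12 mm high narrow from about 68 mm apart at the open rear to 40 mm at the slot. A button stood here face down and pushed over downstream by its barrel falls tail first into the slot.
- chute: Sloping chute. Origin mid slot at its upper end, at deck height; x down the slope (20 degrees), z square to the rails' tops (z = 0). Two rails leave a 25 mm slot from x = 0 to 305 mm: barrels drop through, flanges do not; side walls 37 mm apart, 6 mm high. Slippery to x = 218: a hanging button (face at z = 15) slides by itself or after a nudge; then rubber-lined: it stays where it is pushed.
- cross_bar (a point): Middle of a fixed bar across the chute: chute x = 69 to 75 mm, z = 20 to 25 mm, 56 mm wide. Heads of hanging buttons pass below it; buttons lying or face down do not.
- switch (a joint): Steel pin of a switch in the end stop, 0 m out, 0.003 m pressed in flush. The stop is a plate 18 mm high, 50 mm wide across the chute, clamped with its upstream face anywhere from chute x = 256 to 296 mm; the place is not reported: feel for it. The pin (dia 6 mm, mid slot, at flange height, about 0.3 N) stands 3 mm out of that face. Front button home: centre 17 mm before the face, the other 34 mm behind.
- gate (a joint): Spring gate, rad: 0 shut, grows as it is pushed aside (to 0.9). Steel tongue 7 mm high, 7 to 14 mm above the rails, pivoted at chute x = 166, y = 26 mm, slanting downstream and inwards. It stops a sliding button with its centre at about chute x = 174 mm; a push of about 5 to 8 N along the chute on the cap opens it (0.3 rad); it springs shut once cap and finger are past, and blocks the way back.
- gate_tip (a point): Tip of the gate's tongue; shut it is at chute x = 190, y = 6 mm.
- mat: Grey parts mat 200 x 160 x 3 mm fixed to the bench, origin under its centre.
- screwdriver: Bystander: screwdriver lying on the bench, to be left alone; its x runs along it to the blade.
- spool: Bystander: steel-grey spool, dia 60 mm, 40 mm high, origin under its centre.
- project_box: Bystander: open white plastic box 100 x 140 x 50 mm with a circuit board, origin under its centre.
- meter: Bystander: black hand meter 130 x 70 x 38 mm lying flat, origin under its centre.
Not all that is in view belongs to the job. What is shaped like the button_b but red is not meant.

How it is judged (in metres and radians):
On the way, in this order (a step that is already met when the one before it is completed fails the run):
1. one button hangs face up in the chute, past the cross bar (((z of button_a_tail in the frame of chute below -0.038 m and z of button_a in the frame of chute between 0.01 and 0.02 m and y of button_a in the frame of chute between -0.005 and 0.005 m and x of button_a in the frame of chute between 0.075 and 0.3 m) or (z of button_b_tail in the frame of chute below -0.038 m and z of button_b in the frame of chute between 0.01 and 0.02 m and y of button_b in the frame of chute between -0.005 and 0.005 m and x of button_b in the frame of chute between 0.075 and 0.3 m))), for 0.2 s.
2. both buttons hang face up in the chute, past the cross bar (z of each of button_a_tail, button_b_tail in the frame of chute below -0.038 m and z of button_a in the frame of chute between 0.01 and 0.02 m and y of button_a in the frame of chute between -0.005 and 0.005 m and x of button_a in the frame of chute between 0.075 and 0.3 m and z of button_b in the frame of chute between 0.01 and 0.02 m and y of button_b in the frame of chute between -0.005 and 0.005 m and x of button_b in the frame of chute between 0.075 and 0.3 m), for 0.2 s.
At the end, for the whole second after the job is handed in: Both buttons hang face up in the slot beyond the gate, at rest, tails below the rails: the front one holds the stop's switch pin pressed in by more than 1.5 of its 3 mm, the other's centre is within 37 mm of the front one's (34 mm when touching), and the gate is shut to within 0.1 rad (z of each of button_a_tail, button_b_tail in the frame of chute below -0.038 m and z of button_a in the frame of chute between 0.01 and 0.02 m and y of button_a in the frame of chute between -0.005 and 0.005 m and x of button_a in the frame of chute between 0.2 and 0.3 m and z of button_b in the frame of chute between 0.01 and 0.02 m and y of button_b in the frame of chute between -0.005 and 0.005 m and x of button_b in the frame of chute between 0.2 and 0.3 m and linear speed of each of button_a, button_b below 0.02 m/s and value of joint switch above 0.0015 m and distance between button_a and button_b below 0.037 m and value of joint gate below 0.1 rad).
It fails at once if a button is pressed against the feeder (chute, gate or stop) with more than 25 N (contact force between any of button_a, button_b and chute above 25 N).
It fails at once if a bystander is moved more than 20 mm (distance of any of screwdriver, spool, project_box, meter from where it was at the start of the episode above 0.02 m).
It also fails if it takes over 67 s, if anything falls off the work surface, if the arm or the gripper's body presses on something with over 40 N, if the wrist force passes 120 N, or if a joint passes its speed limit or range.

ROBOT

A 6-joint arm with a two-finger parallel gripper is mounted at the origin on the work surface. World frame = base frame: x ahead of the robot, y to its left, z up, the work surface at z = 0. Lengths are in m, angles in degrees, forces in N, time in s.
With the tool pointing down it reaches from about 0.3 to 1 m from the base axis. Payload 5.1 kg.
Tool frame: the origin (TCP) lies midway between the tips of the shut fingers; the grasp point (between the pads) lies robot.grasp_offset behind it (robot.grasp_offset is the distance from the TCP to the grasp point, in m); z points along the fingers, x is the direction in which the jaws open and shut, and the axes are right-handed (so a half turn about z gives the same grasp; the last joint's range is limited). The gripper opens to 95 mm and grips with 3 to 60 N. Pads are 20 mm wide; open, the fingers measure 119 mm over their backs; the gripper's body (75 mm by 180 mm) begins 59 mm behind the grasp point.
Start: joints at [58.98, 7.093, 94.555, -0, 78.352, -4.733], TCP at [0.288, 0.583, 0.215] pointing down, gripper open.
Joint ranges: [-149.61, 149.61], [-58.7, 133.49], [1.44, 155.28], [-77.14, 257.14], [18.33, 153.61], [-166.67, 166.67]. Speed limits (degrees/s): [147.25, 147.25, 180, 180, 180, 180].

INTERFACE

Orientations are given as a 3x3 rotation matrix whose columns are the frame's x, y, z axes.
In Python, from station import robot gives the robot as it stands.
- The arm moves only by the tool carry_out, never from a script. Its arguments are lists of equal length, an entry for each row: "twist": the turn, a rotation vector about the tool's x, y, z in degrees, a list of three; "linear": the shift along the tool's x, y, z in cm, a list of three; "grip": the closure, from 0 (fully open) to 1 (shut). In form: {"twist": [[wx, wy, wz], ...], "linear": [[x, y, z], ...], "grip": [grip, ...]}. A call has 1 to 20 rows; each row is the pose to reach, as a shift and turn from the pose commanded when the call began, along the tool's axes at that moment; what a row does not reach only later rows make up. A row lasts 1/10 s, in which the tool goes at most 50 mm and 8.59 degrees, less where a joint would pass 70% of its speed; a pose out of reach is approached as far as the arm can. A call with a gripper value outside its range is refused whole. The fingers move at their own pace and stop on an object; "newtons" is the grip in N (left out, the last holds). Time passes only in rows, so rows that repeat a pose let the fingers close. It gives the time, the measured TCP pose, the force and the opening at its end, in the units of the state.
- robot.state(): the state, without advancing time (a new reading comes with each control period).
- robot.grab_frame(name): name is "scene" or "top"; returns the picture (384x512x3 uint8, red, green, blue); there is no depth.
- robot.camera_model(name): a dict with "K" (3x3 intrinsics, pixels), "extrinsics" (4x4, takes a point from camera to world coordinates). Camera axes: x right, y up, looking along -z (the intrinsics and any distortion apply to the point x, -y, -z); pixel columns grow to the right and rows downward; lengths in m; the calibration is good to about 2 mm. A picture is of the moment at which its call begins. camera_model takes no time and is no camera call.
- robot.hand_in(): hands the job in, once; it reports no verdict.
The state is a dict: "t": time; "joint_pos": joint angles; "dq": joint speeds; "effort": joint torques, N m; "tool_pos": TCP position; "tool_rot": TCP orientation; "force": force on the tool from outside, world axes, zero at the start; "ft_torque": the same for the moment, N m; "gripper_width": finger opening in m.
Only numpy, scipy, OpenCV 4.12 (cv2) and the standard library are available. Lean on these libraries where they do the work, as an engineer would, in place of code of your own. Each camera call takes 0.05 s, during which the arm holds its last target.

## Working session

There is one attempt and no reset: what is moved stays moved. The work goes in short steps, Python scripts to look and compute and a tool call to move; the robot and the scene stay as the last step left them, time stands still between calls to the robot, and variables do not carry over. Pictures are saved under pics/ and viewed, and the job is handed in when it is done.

Besides the shell and the picture viewer there is one more tool, called after "Request:" in YAML: its name, and indented under it one key for each argument. carry_out: Moves the arm, as the interface text tells. Its arguments: {"type":"object","properties":{"twist":{"type":"array"},"linear":{"type":"array"},"grip":{"type":"array"},"newtons":{"type":"number"}},"required":["twist","linear","grip"]}

```bash
ls; mkdir -p pics; python3 - <<'E'
from station import robot
import cv2,numpy as np
np.set_printoptions(precision=4,suppress=True)
print(robot.state(), robot.grasp_offset)
for n in("scene","top"):
    im=robot.grab_frame(n); cv2.imwrite(f"pics/{n}0.png",cv2.resize(im[:,:,::-1],(800,600),interpolation=cv2.INTER_CUBIC))
    np.save(f"pics/{n}0.npy",im); print(robot.camera_model(n))
E
```

```text
pics
{'t': 0.0, 'joint_pos': array([58.9803,  7.1348, 94.6325, -0.0012, 78.353 , -4.7341]), 'dq': array([-0.0825,  0.0587, -0.0647, -0.0226, -0.0541,  0.0415]), 'effort': array([  0.0004, -41.759 , -35.9933,   0.0774,   0.0491,  -0.0002]), 'tool_pos': array([0.2876, 0.5822, 0.2134]), 'tool_rot': array([[ 0.4428,  0.8966, -0.0011],
       [ 0.8966, -0.4428, -0.0018],
       [-0.0021, -0.0002, -1.    ]]), 'force': array([ 0.5124, -0.2134, -0.256 ]), 'ft_torque': array([-0.071 , -0.0019, -0.0181]), 'gripper_width': 0.09528406344364775} 0.0188
{'K': array([[353.0482,   0.    , 255.0785],
       [  0.    , 353.0482, 194.5877],
       [  0.    ,   0.    ,   1.    ]]), 'extrinsics': array([[ 0.543 , -0.4919,  0.6806,  1.2811],
       [ 0.8397,  0.3147, -0.4425, -0.4734],
       [ 0.0036,  0.8118,  0.5839,  0.7552],
       [ 0.    ,  0.    ,  0.    ,  1.    ]])}
{'K': array([[365.885 ,   0.    , 258.0484],
       [  0.    , 365.885 , 190.0408],
       [  0.    ,   0.    ,   1.    ]]), 'extrinsics': array([[-0.0017,  0.9949, -0.1011,  0.4092],
       [-0.9998,  0.0002,  0.0186,  0.0223],
       [ 0.0185,  0.1011,  0.9947,  1.3315],
       [ 0.    ,  0.    ,  0.    ,  1.    ]])}
```

View pics/scene0.png

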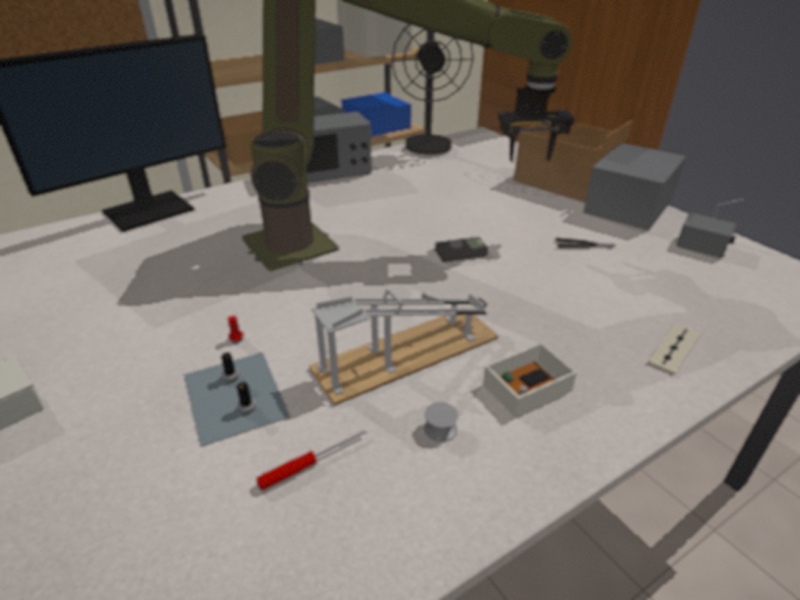

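View pics/top0.png

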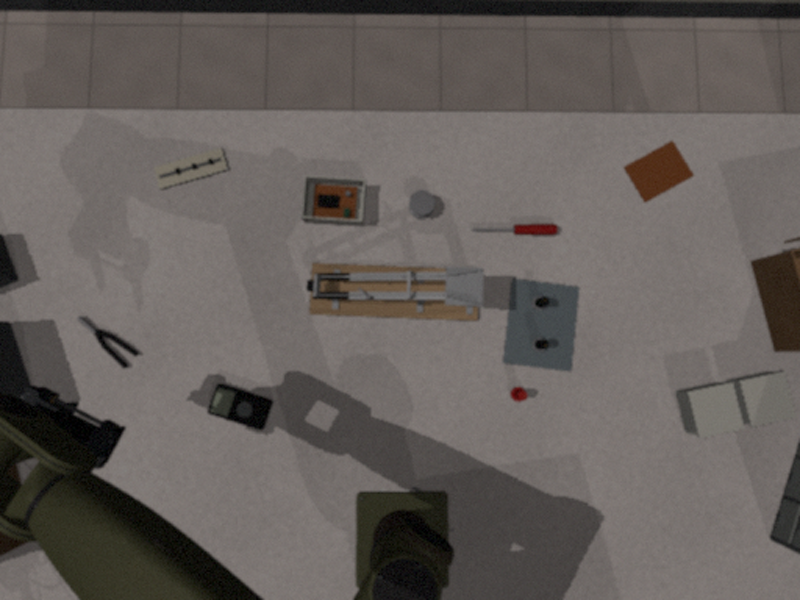

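The scene view shows the feeder mid-picture at about (400,350), the mat at (235,400) with two black buttons on it and the red decoy at (235,330). In the top view the deck is at (465,285) and the chute runs left, which is world +y.

```bash
cat > h.py <<'E'
import numpy as np,cv2
from station import robot
np.set_printoptions(precision=4,suppress=True)
def ray(n,u,v):
    c=robot.camera_model(n);K=c["K"];T=c["extrinsics"]
    d=np.array([(u-K[0,2])/K[0,0],-(v-K[1,2])/K[1,1],-1.]);return T[:3,3],T[:3,:3]@d
def atz(n,u,v,z):
    o,d=ray(n,u,v);return o+d*(z-o[2])/d[2]
def proj(n,p):
    c=robot.camera_model(n);K=c["K"];T=c["extrinsics"]
    q=T[:3,:3].T@(np.asarray(p,float)-T[:3,3]);return np.array([K[0,0]*q[0]/-q[2]+K[0,2],K[1,1]*-q[1]/-q[2]+K[1,2]])
def tri(u1,u2): # scene px, top px
    o1,d1=ray("scene",*u1);o2,d2=ray("top",*u2)
    A=np.stack([d1,-d2],1);s=np.linalg.lstsq(A,o2-o1,rcond=None)[0]
    a=o1+s[0]*d1;b=o2+s[1]*d2;return (a+b)/2,np.linalg.norm(a-b)
def crop(im,x0,y0,w,h,s,name):
    c=cv2.resize(np.ascontiguousarray(im[y0:y0+h,x0:x0+w,::-1]),None,fx=s,fy=s,interpolation=cv2.INTER_CUBIC)
    st=10
    for x in range((x0//st+1)*st,x0+w,st):
        cv2.line(c,(int((x-x0+.5)*s),0),(int((x-x0+.5)*s),6),(0,255,255),1); cv2.putText(c,str(x),(int((x-x0+.5)*s)-10,16),0,.35,(0,255,255),1)
    for y in range((y0//st+1)*st,y0+h,st):
        cv2.line(c,(0,int((y-y0+.5)*s)),(6,int((y-y0+.5)*s)),(0,255,255),1); cv2.putText(c,str(y),(8,int((y-y0+.5)*s)+4),0,.35,(0,255,255),1)
    cv2.imwrite(name,c)
E
python3 - <<'E'
from h import *
t=np.load("pics/top0.npy");s=np.load("pics/scene0.npy")
crop(t,190,160,125,50,6,"pics/t1.png"); crop(t,305,160,80,100,6,"pics/t2.png")
crop(s,190,180,130,80,6,"pics/s1.png"); crop(s,110,195,90,90,6,"pics/s2.png")
E
```

```text
(no output)
```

View pics/t1.png

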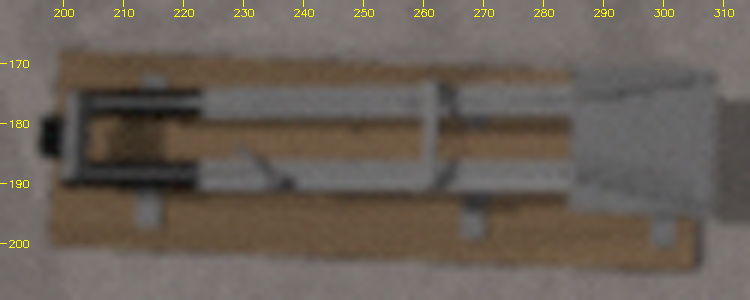

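View pics/t2.png

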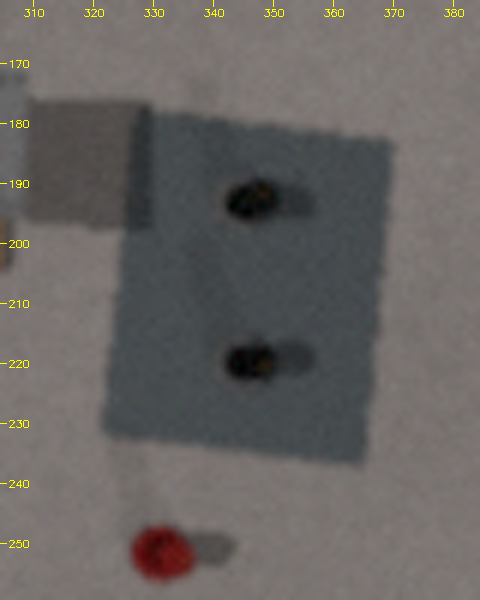

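View pics/s1.png

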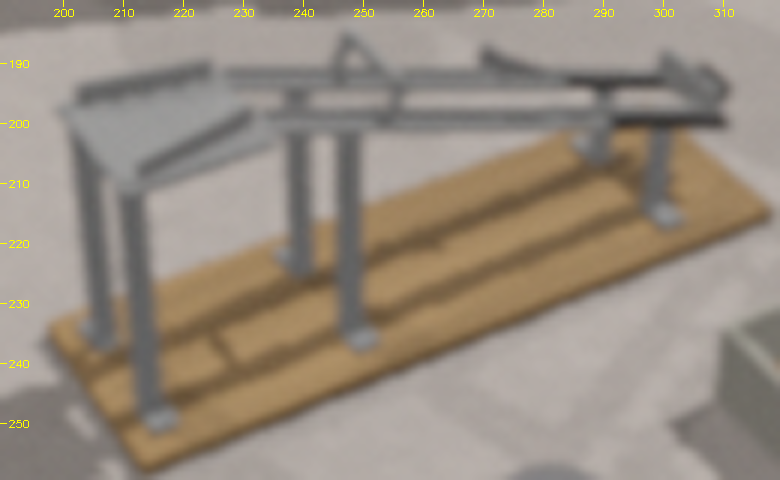

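View pics/s2.png

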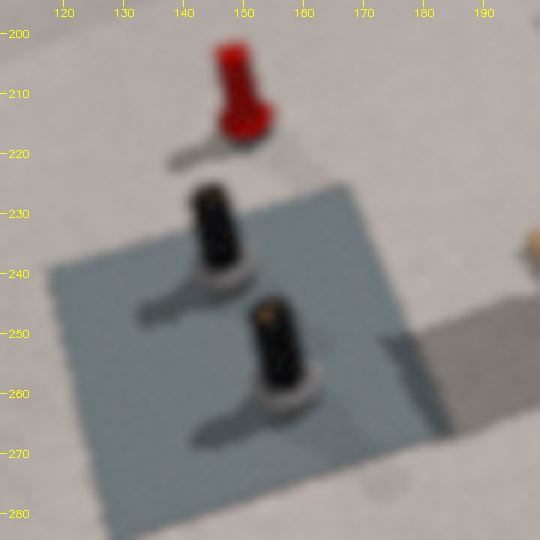

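```bash
cat >> h.py <<'E'
c20,s20=np.cos(np.radians(20)),np.sin(np.radians(20))
def ch2f(p):
    x,y,z=p; return np.array([x*c20+z*s20,y,.16-x*s20+z*c20])
def f2w(p,P):
    x,y,a=P;c,s=np.cos(a),np.sin(a);return np.array([x+c*p[0]-s*p[1],y+s*p[0]+c*p[1],p[2]])
E
cat > fit.py <<'E'
from h import *
from scipy.optimize import least_squares
D=[("top",(-.078,.04,.16),(308.5,195.2)),("top",(0,-.04,.16),(284.7,170.7)),("top",(0,.04,.16),(284.7,195)),
("top",(.3,-.06,.012),(200,168.8)),("top",(.3,.06,.012),(197.8,200)),("top",(-.09,.06,.012),(306,204.2)),
("top",ch2f((.072,-.028,.0225)),(261.5,173)),("top",ch2f((.072,.028,.0225)),(261.5,191)),
("scene",(-.09,-.06,.012),(213.2,256.5)),("scene",(.3,-.06,.012),(317.5,214)),("scene",(-.09,.06,.012),(197.5,235)),
("scene",(-.078,-.04,.16),(211.5,211)),("scene",(-.078,.04,.16),(199.8,197))]
def res(q,full=False):
    P=q[:3]
    r=np.array([proj(n,f2w(p,P))-u for n,p,u in D])
    return r if full else r.ravel()
s=least_squares(lambda q:res(q),[.5,0,1.57],loss="soft_l1")
print("P",s.x,np.degrees(s.x[2]));print(res(s.x,True))
for k in("top","scene"):
  D2=D
  D[:]=[d for d in D2 if d[0]==k]; q=least_squares(lambda q:res(q),[.5,0,1.57]);print(k,q.x)
  D=[*D2]; exec("pass")
  break
np.save("P.npy",s.x)
# buttons: tail tops / faces
for nm,sc,tp in [("hi(x)",(154.8,246.5),(342.5,192.5)),("lo",(144.3,227),(342.5,219.5))]:
    print(nm,"tail",tri(sc,tp),atz("top",*tp,.062),atz("scene",*sc,.062))
for nm,tp,sc in [("hi",(348.5,192),(157.5,260.5)),("lo",(348.8,219),(147,240.5))]:
    print(nm,"flange",atz("top",*tp,.018),atz("scene",*sc,.013))
E
python3 fit.py
```

```text
P [ 0.553  -0.0865  1.5396] 88.21256078340437
[[ 0.3307  0.3078]
 [ 0.5116 -0.5183]
 [-0.0335 -0.2427]
 [-0.7799 -0.3885]
 [-0.1058  1.3285]
 [-0.3509  0.4393]
 [ 0.345   0.2617]
 [-0.148  -0.5718]
 [ 0.6765  0.4676]
 [ 1.5422 -0.4234]
 [-0.3305 -1.9733]
 [-0.3649  0.8629]
 [-0.7034 -0.1226]]
top [ 0.553  -0.0866  1.5363]
hi(x) tail (array([ 0.5272, -0.3082,  0.0537]), np.float64(0.018737088237513976)) [ 0.5296 -0.2971  0.062 ] [ 0.5307 -0.3182  0.062 ]
lo tail (array([ 0.4322, -0.3058,  0.0554]), np.float64(0.019377091965877655)) [ 0.4354 -0.2948  0.062 ] [ 0.4343 -0.3156  0.062 ]
hi flange [ 0.5356 -0.3301  0.018 ] [ 0.5366 -0.3205  0.013 ]
lo flange [ 0.4381 -0.3286  0.018 ] [ 0.4398 -0.3181  0.013 ]
```

```bash
cat > ov.py <<'E'
from h import *
P=np.load("P.npy")
for nm,sc,tp in [("hi(x)",(154.8,246.5),(348,192.0)),("lo",(144.3,227),(348,219.2))]:
    print(nm,"tail",tri(sc,tp),atz("top",*tp,.062),atz("scene",*sc,.062))
S={n:[np.load(f"pics/{n}0.npy").copy(),(8)] for n in("top","scene")}
def circ(n,im,c,r,z,s,x0,y0,col):
    a=np.linspace(0,6.29,40);q=np.array([(proj(n,(c[0]+r*np.cos(t),c[1]+r*np.sin(t),z))-(x0,y0)+.5)*s for t in a]).astype(np.int32)
    cv2.polylines(im,[q],False,col,1)
B=[(.5325,-.3175),(.4365,-.315)]
for n,x0,y0,w,h in(("top",315,175,70,70),("scene",120,205,70,70)):
    im=cv2.resize(np.load(f"pics/{n}0.npy")[y0:y0+h,x0:x0+w,::-1],None,fx=8,fy=8,interpolation=cv2.INTER_CUBIC)
    for b in B:
        circ(n,im,b,.011,.062,8,x0,y0,(0,255,0));circ(n,im,b,.017,.018,8,x0,y0,(0,255,255));circ(n,im,b,.014,.003,8,x0,y0,(255,0,255))
    cv2.imwrite(f"pics/ovb_{n}.png",im)
for n,x0,y0,w,h in(("top",190,160,125,50),("scene",190,180,130,80)):
    im=cv2.resize(np.load(f"pics/{n}0.npy")[y0:y0+h,x0:x0+w,::-1],None,fx=6,fy=6,interpolation=cv2.INTER_CUBIC)
    def L(ps,col=(0,255,0)):
        q=np.array([(proj(n,f2w(p,P))-(x0,y0)+.5)*6 for p in ps]).astype(np.int32);cv2.polylines(im,[q],True,col,1)
    L([(-.09,-.06,.012),(.3,-.06,.012),(.3,.06,.012),(-.09,.06,.012)])
    L([(-.078,-.04,.16),(0,-.04,.16),(0,.04,.16),(-.078,.04,.16)])
    for y in(-.0125,.0125,-.0185,.0185): L([ch2f((0,y,0)),ch2f((.305,y,0))],(0,255,255))
    L([ch2f((.072,-.028,.0225)),ch2f((.072,.028,.0225))],(255,0,255))
    L([ch2f((.166,.026,.0105)),ch2f((.19,.006,.0105))],(0,0,255))
    L([ch2f((.218,-.02,0)),ch2f((.218,.02,0))],(255,0,0))
    cv2.imwrite(f"pics/ovf_{n}.png",im)
E
python3 ov.py; cd pics; python3 -c "
import cv2,numpy as np
a=cv2.imread('ovf_top.png');b=cv2.imread('ovf_scene.png');b=np.pad(b,((0,0),(0,0),(0,0)));a=np.pad(a,((0,0),(0,30),(0,0)));c=np.vstack([a,b]);cv2.imwrite('ovf.png',cv2.resize(c,None,fx=.77,fy=.77) if 0 else c[:, :])
cv2.imwrite('ovb.png',cv2.resize(np.hstack([cv2.imread('ovb_top.png'),cv2.imread('ovb_scene.png')]),(800,400)))"
```

```text
hi(x) tail (array([ 0.5311, -0.3174,  0.0619]), np.float64(0.001740396097018679)) [ 0.5314 -0.3165  0.062 ] [ 0.5307 -0.3182  0.062 ]
lo tail (array([ 0.436 , -0.3148,  0.0628]), np.float64(0.0022317641158972395)) [ 0.4364 -0.314   0.062 ] [ 0.4343 -0.3156  0.062 ]
```

View pics/ovf_top.png

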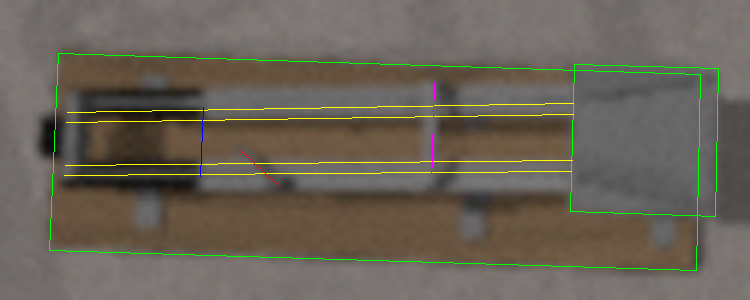

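View pics/ovf_scene.png

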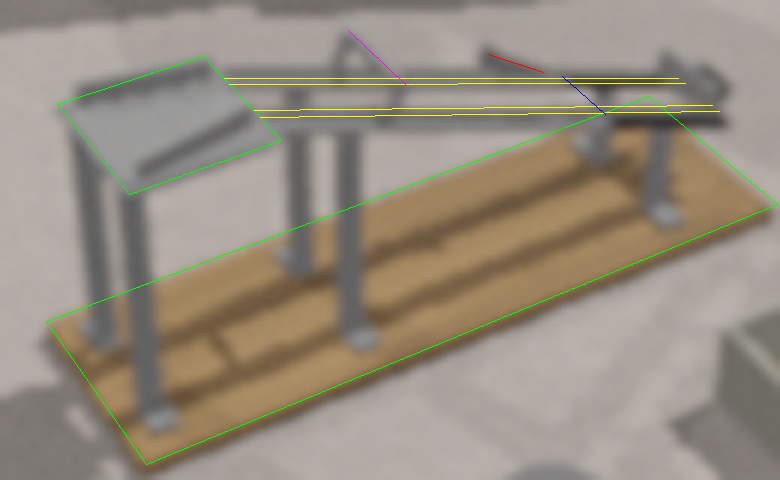

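View pics/ovb.png

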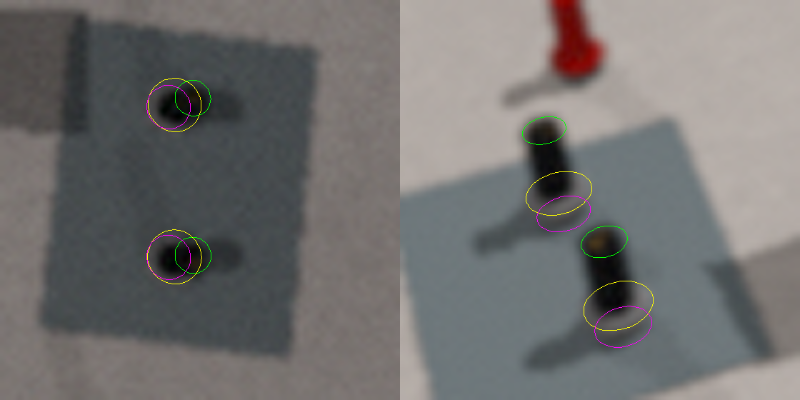

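```bash
python3 - <<'E'
from h import *
t=np.load("pics/top0.npy").astype(float)
t=np.clip((t-40)*1.8,0,255).astype(np.uint8)
crop(t,192,163,65,46,12,"pics/t3.png"); crop(t,250,163,65,46,12,"pics/t4.png")
E
```

```text
(no output)
```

View pics/t3.png

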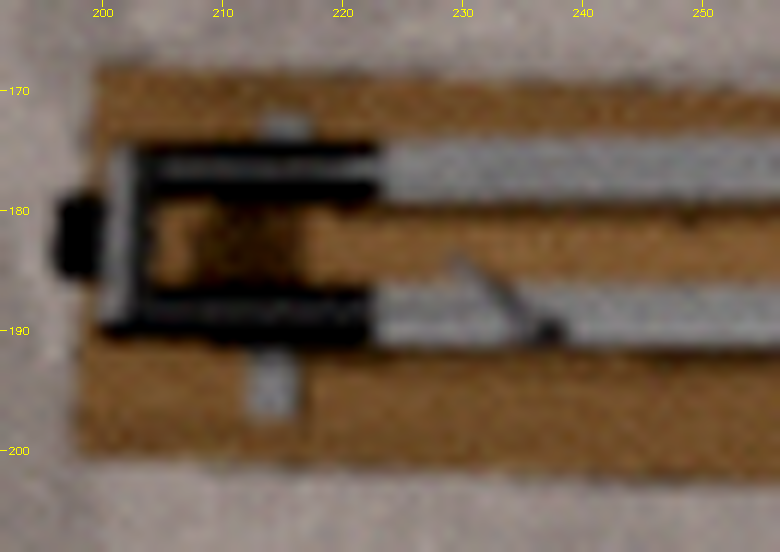

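View pics/t4.png

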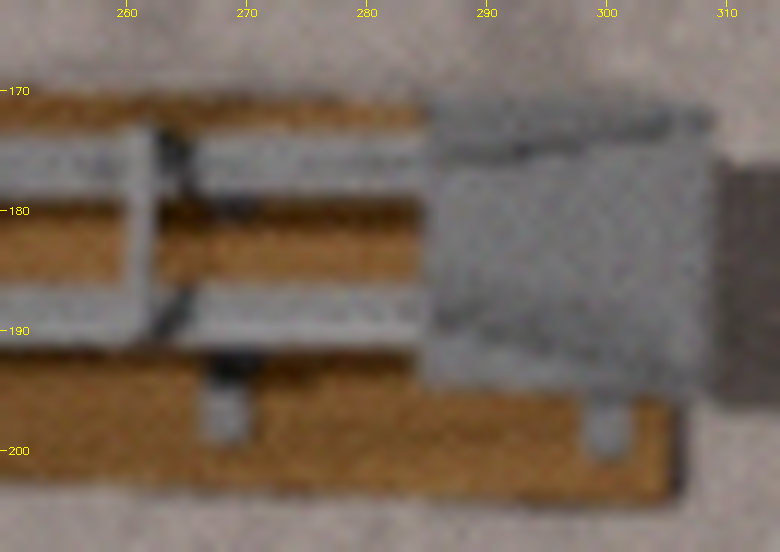

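```bash
cat > fit2.py <<'E'
from h import *
from scipy.optimize import least_squares
C=ch2f
D=[("top",(-.078,.04,.16),(308.7,195.2)),("top",(0,-.04,.16),(284.7,170.9)),("top",(0,.04,.16),(284.5,194.9)),
("top",(.3,-.06,.012),(199.6,168.4)),("top",(.3,.06,.012),(197.8,200.2)),("top",(-.09,.06,.012),(305.8,204)),
("top",C((.072,-.028,.0225)),(261.5,173)),("top",C((.072,.028,.0225)),(261.2,191)),
("top",C((.218,-.0125,0)),(223,178.7)),("top",C((.218,.0125,0)),(222.5,186.3)),
("top",C((.02,-.0125,0)),(279,178.5)),("top",C((.02,.0125,0)),(279,186.2)),("top",C((.166,.026,.0105)),(237,190)),("top",C((.19,.006,.0105)),(229.7,184)),
("scene",(-.09,-.06,.012),(213.2,256.5)),("scene",(.3,-.06,.012),(317.5,214)),("scene",(-.09,.06,.012),(197.5,235)),
("scene",(-.078,-.04,.16),(211.5,211)),("scene",(-.078,.04,.16),(199.8,197)),("scene",C((.072,.028,.025)),(247.5,185)),("scene",C((.072,-.028,.0225)),(256,195)),("scene",C((.166,.026,.0105)),(270.5,189)),("scene",C((.305,-.0185,0)),(310,199.5))]
def run(D,free):
    def res(q):
        r=[]
        for n,p,u in D:
            sh=q[3:5] if n=="top" else q[5:7]
            r.append(proj(n,f2w(p,q[:3]))+sh*free-u)
        return np.r_[np.ravel(r),q[3:]*(1 if free else 10)]
    s=least_squares(res,[.55,-.08,1.55,0,0,0,0],loss="soft_l1",f_scale=.7);return s.x,res(s.x)[:-4].reshape(-1,2)
for nm,DD,f in(("all",D,0),("all+shift",D,1),("top",[d for d in D if d[0]=="top"],0),("scene",[d for d in D if d[0]=="scene"],0)):
    x,r=run(DD,f);print(nm,x,np.degrees(x[2]))
    if f: 
        for d,e in zip(DD,r):print(d[0],np.round(d[1],3),e)
        np.save("P.npy",x[:3])
E
python3 fit2.py
```

```text
all [ 0.5535 -0.0868  1.5344  0.      0.      0.      0.    ] 87.91361847643333Traceback (most recent call last):
  File "fit2.py", line 20, in <module>
    x,r=run(DD,f);print(nm,x,np.degrees(x[2]))
        ~~~^^^^^^
  File "fit2.py", line 18, in run
    s=least_squares(res,[.55,-.08,1.55,0,0,0,0],loss="soft_l1",f_scale=.7);return s.x,res(s.x)[:-4].reshape(-1,2)
    return func(*args, **kwargs)
    result = trf(vector_fun.fun, vector_fun.jac, x0, f0, J0, lb, ub, ftol, xtol,
                 gtol, max_nfev, x_scale, loss_function, tr_solver,
                 tr_options.copy(), verbose, callback=callback_wrapped)
    return trf_no_bounds(
        fun, jac, x0, f0, J0, ftol, xtol, gtol, max_nfev, x_scale,
        loss_function, tr_solver, tr_options, verbose, callback=callback)
    J = jac(x)
    self._update_jac()
    ~~~~~~~~~~~~~~~~^^
    self.J = self.jac_wrapped(xp_copy(self.x), f0=self.f)
             ~~~~~~~~~~~~~~~~^^^^^^^^^^^^^^^^^^^^^^^^^^^^
    J, dct = approx_derivative(
             ~~~~~~~~~~~~~~~~~^
        self.fun,
        ^^^^^^^^^
    ...<2 lines>...
        **self.f
[... 289 characters left out ...]
                          mf)
                             ^^^
    df = [f_eval - f0 for f_eval in f_evals]
                                    ^^^^^^^
    f = np.atleast_1d(self.fun(x, *self.args, **self.kwargs))
                      ~~~~~~~~^^^^^^^^^^^^^^^^^^^^^^^^^^^^^^
    return np.atleast_1d(self.fun(x))
                         ~~~~~~~~^^^
    return self.f(x, *self.args, **self.kwargs)
           ~~~~~~^^^^^^^^^^^^^^^^^^^^^^^^^^^^^^
  File "fit2.py", line 16, in res
    r.append(proj(n,f2w(p,q[:3]))+sh*free-u)
             ~~~~^^^^^^^^^^^^^^^^
  File "h.py", line 10, in proj
    c=robot.camera_model(n);K=c["K"];T=c["extrinsics"]
ValueError: time passes only in moves, steps and waits
```

```bash
python3 - <<'E'
from station import robot;import pickle
pickle.dump({n:robot.camera_model(n) for n in("top","scene")},open("cam.pkl","wb"))
E
sed -i 's/robot.camera_model(n)/CM[n]/; 2a import pickle;CM=pickle.load(open("cam.pkl","rb"))' h.py; python3 fit2.py
```

```text
all [ 0.5535 -0.0868  1.5344  0.      0.      0.      0.    ] 87.91361847643333
all+shift [ 0.5526 -0.0863  1.5349  0.0225 -0.2316 -0.1882  0.5462] 87.9417529382305
top [-0.078  0.04   0.16 ] [0.0363 0.3102]
top [ 0.   -0.04  0.16] [ 0.5354 -0.8275]
top [0.   0.04 0.16] [ 0.0731 -0.2541]
top [ 0.3   -0.06   0.012] [-0.314  -0.4955]
top [0.3   0.06  0.012] [-0.197   0.6111]
top [-0.09   0.06   0.012] [-0.259   0.6314]
top [ 0.075 -0.028  0.157] [0.354  0.0432]
top [0.075 0.028 0.157] [ 0.079  -0.7929]
top [ 0.205 -0.012  0.085] [0.3619 0.477 ]
top [0.205 0.012 0.085] [0.5415 0.1213]
top [ 0.019 -0.012  0.153] [0.0461 0.0487]
top [0.019 0.012 0.153] [-0.1725 -0.0142]
top [0.16  0.026 0.113] [-1.2217  0.0073]
top [0.182 0.006 0.105] [-0.2713  0.1125]
scene [-0.09  -0.06   0.012] [0.3306 0.8495]
scene [ 0.3   -0.06   0.012] [1.5229 0.2968]
scene [-0.09   0.06   0.012] [-0.4888 -1.6299]
scene [-0.078 -0.04   0.16 ] [-0.6798  1.2582]
scene [-0.078  0.04   0.16 ] [-0.8828  0.2491]
scene [0.076 0.028 0.159] [ 0.2581 -0.71  ]
scene [ 0.075 -0.028  0.157] [ 1.0899 -0.7029]
scene [0.16  0.026 0.113] [0.3397 0.0745]
scene [ 0.287 -0.018  0.056] [-0.5945 -0.8001]
top [ 0.5535 -0.0864  1.535   0.      0.      0.      0.    ] 87.94934471477062
scene [ 0.5544 -0.0882  1.535   0.      0.      0.      0.    ] 87.94660009855963
```

```bash
cat > plan.py <<'E'
from h import *
import json,sys
from scipy.spatial.transform import Rotation as Ro
P=np.array([.5532,-.0866,np.radians(87.93)])
def Rdown(tilt=0.):  # tool x along feeder x, tilted downstream by tilt deg
    a=P[2];t=np.radians(tilt)
    x=np.array([np.cos(t)*np.cos(a),np.cos(t)*np.sin(a),-np.sin(t)])
    z=-np.array([np.sin(t)*np.cos(a),np.sin(t)*np.sin(a),np.cos(t)])
    return np.stack([x,np.cross(z,x),z],1)
def load():
    d=json.load(open("cmd.json"));return np.array(d["p"]),np.array(d["R"])
def save(p,R): json.dump({"p":list(map(float,p)),"R":np.array(R).tolist()},open("cmd.json","w"))
def rel(p,R):
    p0,R0=load();return np.degrees(Ro.from_matrix(R0.T@R).as_rotvec()).round(2),((R0.T@(np.asarray(p)-p0))*100).round(2)
def apply(tw,li):
    p0,R0=load();save(p0+R0@np.array(li)/100,R0@Ro.from_rotvec(np.radians(tw)).as_matrix())
def feed(x,y,z): return f2w((x,y,z),P)
def ch(x,y,z): return f2w(ch2f((x,y,z)),P)
E
python3 - <<'E'
from plan import *
a=np.radians(63.713);c,s=np.cos(a),np.sin(a)
save([.288,.583,.215],[[c,s,0],[s,-c,0],[0,0,-1]])
print(rel((.532,-.317,.20),Rdown()))
print(feed(-.019,0,.16))
# stop estimate
for x in(.256,.266,.276,.286,.296): print(x,proj("top",ch(x,0,.018)),proj("scene",ch(x,-.025,.018)),proj("scene",ch(x,.025,.018)))
E
```

```text
(array([  0.  ,   0.  , -24.22]), array([-69.89,  61.73,   1.5 ]))
[ 0.5525 -0.1056  0.16  ]
0.256 [210.8902 182.262 ] [302.0798 194.6203] [292.9974 187.0685]
0.266 [208.2498 182.2842] [304.3175 194.6166] [295.2147 187.1027]
0.276 [205.6232 182.3062] [306.5321 194.613 ] [297.4098 187.1366]
0.286 [203.0103 182.3281] [308.7241 194.6094] [299.5832 187.1702]
0.296 [200.4108 182.35  ] [310.8938 194.6058] [301.735  187.2035]
```

Request:
carry_out:
  twist:
    - [0, 0, -5]
    - [0, 0, -12]
    - [0, 0, -20]
    - [0, 0, -24.22]
    - [0, 0, -24.22]
    - [0, 0, -24.22]
    - [0, 0, -24.22]
    - [0, 0, -24.22]
    - [0, 0, -24.22]
    - [0, 0, -24.22]
    - [0, 0, -24.22]
    - [0, 0, -24.22]
    - [0, 0, -24.22]
    - [0, 0, -24.22]
    - [0, 0, -24.22]
    - [0, 0, -24.22]
    - [0, 0, -24.22]
    - [0, 0, -24.22]
    - [0, 0, -24.22]
    - [0, 0, -24.22]
  linear:
    - [-69.89, 61.73, 1.5]
    - [-69.89, 61.73, 1.5]
    - [-69.89, 61.73, 1.5]
    - [-69.89, 61.73, 1.5]
    - [-69.89, 61.73, 1.5]
    - [-69.89, 61.73, 1.5]
    - [-69.89, 61.73, 1.5]
    - [-69.89, 61.73, 1.5]
    - [-69.89, 61.73, 1.5]
    - [-69.89, 61.73, 1.5]
    - [-69.89, 61.73, 1.5]
    - [-69.89, 61.73, 1.5]
    - [-69.89, 61.73, 1.5]
    - [-69.89, 61.73, 1.5]
    - [-69.89, 61.73, 1.5]
    - [-69.89, 61.73, 1.5]
    - [-69.89, 61.73, 1.5]
    - [-69.89, 61.73, 1.5]
    - [-69.89, 61.73, 1.5]
    - [-69.89, 61.73, 1.5]
  grip: [0.3, 0.3, 0.3, 0.3, 0.3, 0.3, 0.3, 0.3, 0.3, 0.3, 0.3, 0.3, 0.3, 0.3, 0.3, 0.3, 0.3, 0.3, 0.3, 0.3]
  newtons: 15

```text
t: 2.1
tool_pos: [0.5317, -0.3207, 0.1984]
tool_rot: [[0.04, 0.999, -0.001], [0.999, -0.04, 0.0], [0.0, -0.001, -1.0]]
force: [0.9, 0.3, 0.4]
gripper_width: 0.0665
```

Request:
carry_out:
  twist:
    - [0, 0, 0]
    - [0, 0, 0]
    - [0, 0, 0]
    - [0, 0, 0]
    - [0, 0, 0]
    - [0, 0, 0]
    - [0, 0, 0]
    - [0, 0, 0]
    - [0, 0, 0]
    - [0, 0, 0]
    - [0, 0, 0]
    - [0, 0, 0]
  linear:
    - [0, 0, 4]
    - [0, 0, 9]
    - [0, 0, 13]
    - [0, 0, 15.5]
    - [0, 0, 17.4]
    - [0, 0, 17.4]
    - [0, 0, 17.4]
    - [0, 0, 17.4]
    - [0, 0, 17.4]
    - [0, 0, 17.4]
    - [0, 0, 17.4]
    - [0, 0, 17.4]
  grip: [0.3, 0.3, 0.3, 0.3, 0.3, 0.3, 0.9, 0.9, 0.9, 0.9, 0.9, 0.9]

```text
t: 3.3
tool_pos: [0.532, -0.3174, 0.0261]
tool_rot: [[0.036, 0.999, 0.0], [0.999, -0.036, -0.0], [-0.0, 0.0, -1.0]]
force: [0.1, 0.3, -0.3]
gripper_width: 0.0241
```

```bash
python3 - <<'E'
from plan import *
apply([0,0,-24.22],[-69.89,61.73,1.5]);apply([0,0,0],[0,0,17.4])
print(load());s=robot.state();print(s["t"],s["tool_pos"],s["gripper_width"],s["force"])
im=robot.grab_frame("scene");crop(im,100,150,120,110,6,"pics/g1.png")
print(rel(feed(-.019,0,.225),Rdown()),rel(feed(-.019,0,.186),Rdown()))
E
```

```text
(array([ 0.5319, -0.317 ,  0.026 ]), array([[ 0.0361,  0.9993,  0.    ],
       [ 0.9993, -0.0361,  0.    ],
       [ 0.    ,  0.    , -1.    ]]))
3.3 [ 0.532  -0.3174  0.0261] 0.02408017280785533 [ 0.1303  0.3073 -0.3063]
(array([0., 0., 0.]), array([ 21.2 ,   1.29, -19.9 ])) (array([0., 0., 0.]), array([ 21.2 ,   1.29, -16.  ]))
```

View pics/g1.png

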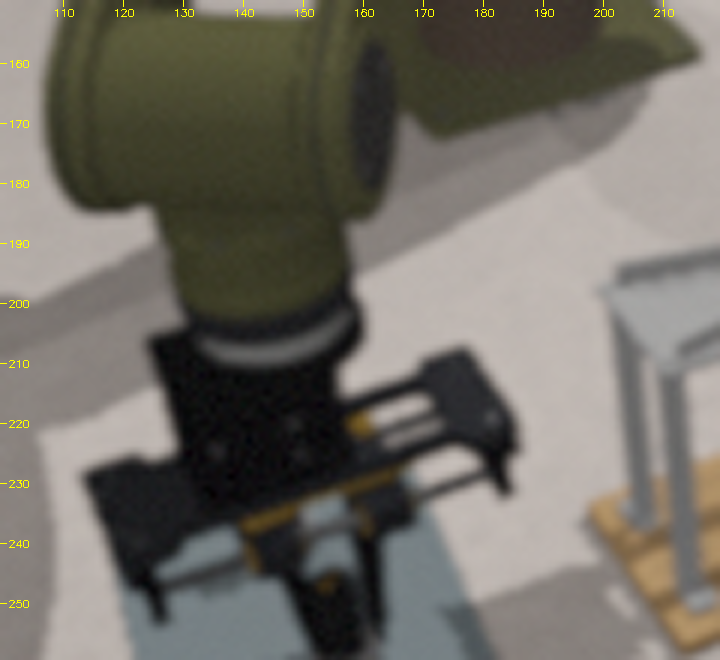

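Request:
carry_out:
  twist:
    - [0, 0, 0]
    - [0, 0, 0]
    - [0, 0, 0]
    - [0, 0, 0]
    - [0, 0, 0]
    - [0, 0, 0]
    - [0, 0, 0]
    - [0, 0, 0]
    - [0, 0, 0]
    - [0, 0, 0]
    - [0, 0, 0]
    - [0, 0, 0]
    - [0, 0, 0]
    - [0, 0, 0]
    - [0, 0, 0]
    - [0, 0, 0]
    - [0, 0, 0]
    - [0, 0, 0]
  linear:
    - [0, 0, 0]
    - [0, 0, 0]
    - [0, 0, -3]
    - [0, 0, -7]
    - [0, 0, -12]
    - [0, 0, -16.5]
    - [0, 0, -19.9]
    - [3, 0.2, -19.9]
    - [7, 0.4, -19.9]
    - [11.5, 0.7, -19.9]
    - [16, 1, -19.9]
    - [19.5, 1.29, -19.9]
    - [21.2, 1.29, -19.9]
    - [21.2, 1.29, -19.9]
    - [21.2, 1.29, -19.9]
    - [21.2, 1.29, -18.5]
    - [21.2, 1.29, -17.2]
    - [21.2, 1.29, -16.6]
  grip: [0.9, 0.9, 0.9, 0.9, 0.9, 0.9, 0.9, 0.9, 0.9, 0.9, 0.9, 0.9, 0.9, 0.9, 0.9, 0.9, 0.9, 0.9]

```text
t: 5.15
tool_pos: [0.551, -0.1065, 0.1886]
tool_rot: [[0.038, 0.999, -0.004], [0.999, -0.038, 0.001], [0.001, -0.004, -1.0]]
force: [-0.9, 0.3, -1.1]
gripper_width: 0.0216
```

```bash
python3 - <<'E'
from plan import *
apply([0,0,0],[21.2,1.29,-16.6])
print(load());s=robot.state();print(s["t"],s["tool_pos"],s["gripper_width"],s["force"])
for n,b in(("scene",(170,140,110,90)),("top",(270,145,80,70))):
  im=robot.grab_frame(n);crop(im,*b,6,f"pics/g2{n}.png")
E
```

```text
(array([ 0.5525, -0.1056,  0.192 ]), array([[ 0.0361,  0.9993,  0.    ],
       [ 0.9993, -0.0361,  0.    ],
       [ 0.    ,  0.    , -1.    ]]))
5.15 [ 0.551  -0.1065  0.1886] 0.02156257885606713 [-0.8636  0.2793 -1.0972]
```

View pics/g2scene.png

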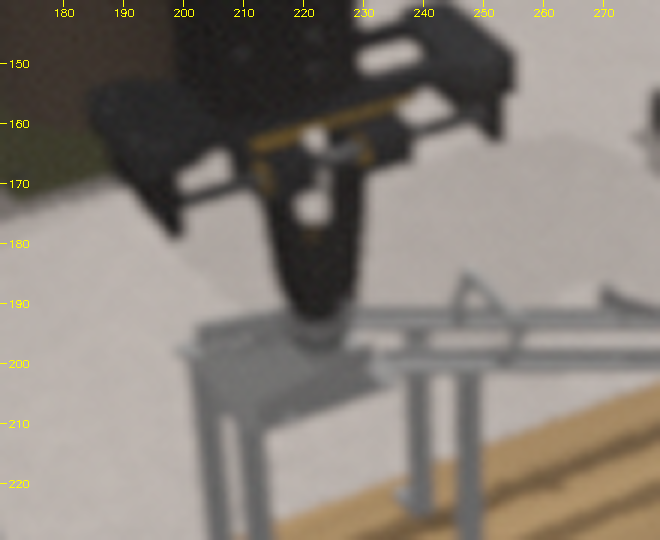

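View pics/g2top.png

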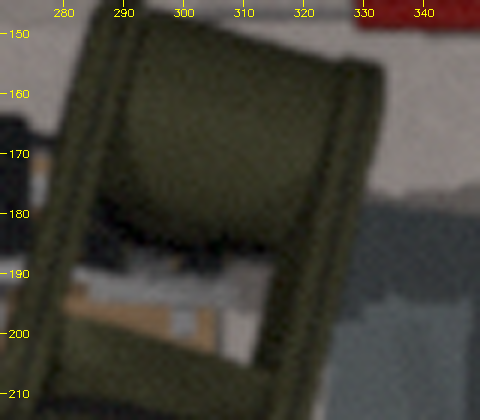

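Request:
carry_out:
  twist:
    - [0, 0, 0]
    - [0, 0, 0]
    - [0, 0, 0]
    - [0, 0, 0]
    - [0, 0, 0]
  linear:
    - [0, 0, 0.3]
    - [0, 0, 0.6]
    - [0, 0, 0.75]
    - [0, 0, 0.75]
    - [0, 0, 0.75]
  grip: [0.9, 0.9, 0.9, 0.9, 0.9]

```text
t: 5.75
tool_pos: [0.5525, -0.1058, 0.1844]
tool_rot: [[0.036, 0.999, 0.0], [0.999, -0.036, -0.0], [-0.0, 0.0, -1.0]]
force: [-0.3, -0.4, 0.3]
gripper_width: 0.0214
```

Request:
carry_out:
  twist:
    - [0, 0, 0]
    - [0, 0, 0]
    - [0, 0, 0]
    - [0, 0, 0]
    - [0, 0, 0]
    - [0, 0, 0]
    - [0, 0, 0]
    - [0, 0, 0]
    - [0, 0, 0]
    - [0, 0, 0]
    - [0, 0, 0]
    - [0, 0, 0]
  linear:
    - [0, 0, 0.1]
    - [0, 0, 0.1]
    - [0, 0, 0.1]
    - [0, 0, 0.1]
    - [0, 0, 0.1]
    - [0, 0, 0.1]
    - [0, 0, -1]
    - [0, 0, -3]
    - [0, 0, -5.5]
    - [0, 0, -6]
    - [-3, 0, -6]
    - [-5.5, 0, -6]
  grip: [0.9, 0.5, 0.5, 0.5, 0.5, 0.5, 0.5, 0.5, 0.5, 0.6, 0.9, 1]

```text
t: 6.95
tool_pos: [0.5505, -0.1613, 0.2445]
tool_rot: [[0.035, 0.999, 0.001], [0.999, -0.035, -0.001], [-0.001, 0.001, -1.0]]
force: [1.4, 0.5, -0.3]
gripper_width: 0.0287
```

```bash
python3 - <<'E'
from plan import *
apply([0,0,0],[0,0,.75]);apply([0,0,0],[-5.5,0,-6])
print(load());s=robot.state();print(s["t"],s["tool_pos"],s["gripper_width"],s["force"])
im=robot.grab_frame("scene");crop(im,170,140,110,90,6,"pics/g3.png")
print(rel(feed(-.055,0,.202),Rdown()),rel(feed(-.007,0,.202),Rdown()))
E
```

```text
(array([ 0.5505, -0.1606,  0.2445]), array([[ 0.0361,  0.9993,  0.    ],
       [ 0.9993, -0.0361,  0.    ],
       [ 0.    ,  0.    , -1.    ]]))
6.95 [ 0.5505 -0.1613  0.2445] 0.02865472246714441 [ 1.3602  0.5188 -0.2567]
(array([0., 0., 0.]), array([1.9 , 0.  , 4.25])) (array([0., 0., 0.]), array([6.7 , 0.  , 4.25]))
```

View pics/g3.png

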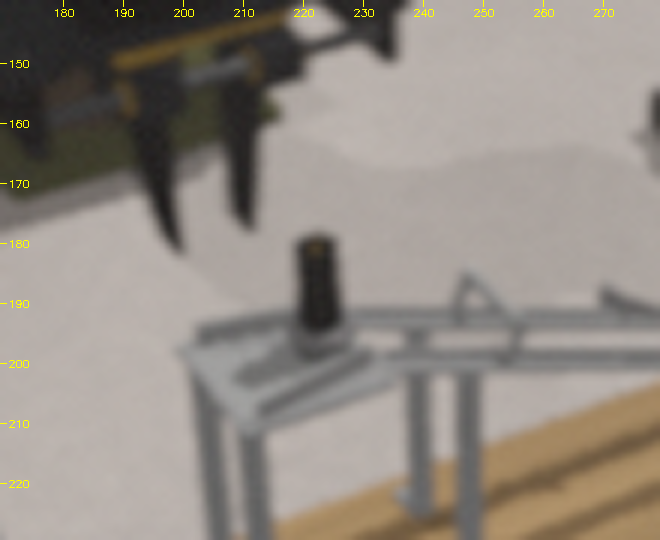

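Request:
carry_out:
  twist:
    - [0, 0, 0]
    - [0, 0, 0]
    - [0, 0, 0]
    - [0, 0, 0]
    - [0, 0, 0]
    - [0, 0, 0]
    - [0, 0, 0]
    - [0, 0, 0]
    - [0, 0, 0]
    - [0, 0, 0]
    - [0, 0, 0]
    - [0, 0, 0]
  linear:
    - [0, 0, 2]
    - [0.5, 0, 4.25]
    - [1.5, 0, 4.25]
    - [2.3, 0, 4.25]
    - [3.1, 0, 4.25]
    - [3.8, 0, 4.25]
    - [4.5, 0, 4.25]
    - [5.2, 0, 4.25]
    - [5.9, 0, 4.25]
    - [6.6, 0, 4.25]
    - [7.2, 0, 4.25]
    - [7.2, 0, 4.25]
  grip: [1, 1, 1, 1, 1, 1, 1, 1, 1, 1, 1, 1]

```text
t: 8.2
tool_pos: [0.5529, -0.0881, 0.2015]
tool_rot: [[0.035, 0.999, -0.0], [0.999, -0.035, 0.0], [0.0, -0.0, -1.0]]
force: [-0.0, -1.3, -0.3]
gripper_width: 0.0002
```

```bash
python3 - <<'E'
from plan import *
apply([0,0,0],[7.2,0,4.25])
s=robot.state();print(s["t"],s["tool_pos"],s["gripper_width"],s["force"])
im=robot.grab_frame("scene");crop(im,190,140,130,90,6,"pics/g4.png")
E
```

```text
8.2 [ 0.5529 -0.0881  0.2015] 0.00023911045579360588 [-0.0082 -1.3429 -0.2997]
```

View pics/g4.png

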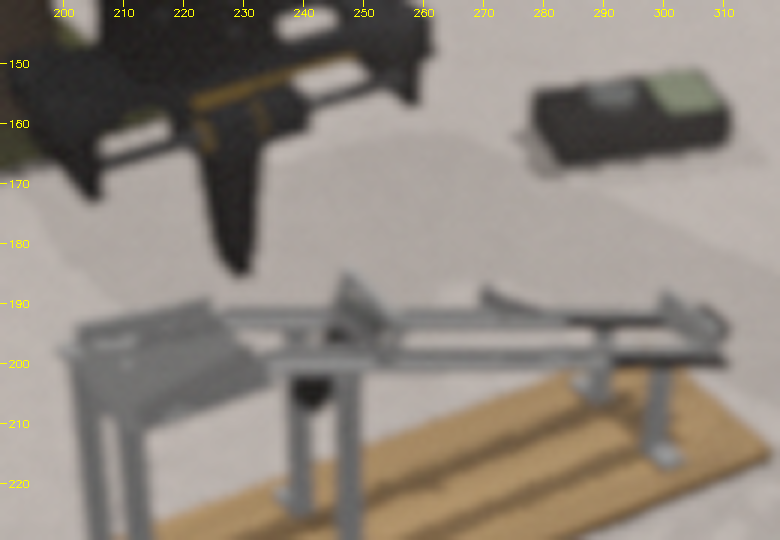

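Request:
carry_out:
  twist:
    - [0, 0, 0]
    - [0, 0, 0]
    - [0, 0, 0]
  linear:
    - [0, 0, -1]
    - [0, 0, -3]
    - [0, 0, -4]
  grip: [1, 1, 1]

```text
t: 8.55
tool_pos: [0.5538, -0.0894, 0.2441]
tool_rot: [[0.037, 0.999, 0.003], [0.999, -0.037, -0.001], [-0.001, 0.003, -1.0]]
force: [0.5, -0.8, 0.1]
gripper_width: 0.0004
```

```bash
python3 - <<'E'
from plan import *
apply([0,0,0],[0,0,-4])
s=robot.state();print(s["t"],s["tool_pos"],s["gripper_width"],s["force"])
im=robot.grab_frame("scene");crop(im,200,170,120,60,6.5,"pics/g5.png")
E
```

```text
8.55 [ 0.5538 -0.0894  0.2441] 0.00043851799823866575 [ 0.4619 -0.8282  0.1132]
```

View pics/g5.png

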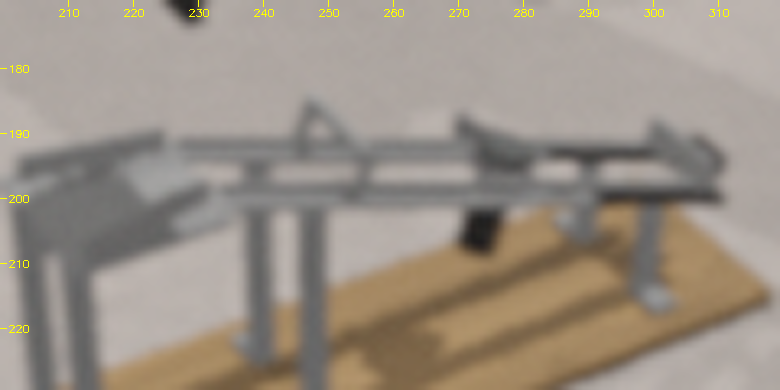

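```bash
python3 - <<'E'
from plan import *
print(load()[0]);R=Rdown()
print(rel((.436,-.315,.16),R),rel((.436,-.315,.026),R))
E
```

```text
[ 0.5531 -0.0886  0.242 ]
(array([0., 0., 0.]), array([-23.05, -10.89,   8.2 ])) (array([0., 0., 0.]), array([-23.05, -10.89,  21.6 ]))
```

Request:
carry_out:
  twist:
    - [0, 0, 0]
    - [0, 0, 0]
    - [0, 0, 0]
    - [0, 0, 0]
    - [0, 0, 0]
    - [0, 0, 0]
    - [0, 0, 0]
    - [0, 0, 0]
    - [0, 0, 0]
    - [0, 0, 0]
    - [0, 0, 0]
    - [0, 0, 0]
    - [0, 0, 0]
    - [0, 0, 0]
    - [0, 0, 0]
    - [0, 0, 0]
    - [0, 0, 0]
    - [0, 0, 0]
    - [0, 0, 0]
    - [0, 0, 0]
  linear:
    - [-3, -1.4, 0]
    - [-7.5, -3.5, 0]
    - [-12, -5.6, 1]
    - [-16.5, -7.8, 4]
    - [-20.5, -9.7, 6]
    - [-23.05, -10.89, 8.2]
    - [-23.05, -10.89, 12]
    - [-23.05, -10.89, 16]
    - [-23.05, -10.89, 19]
    - [-23.05, -10.89, 21]
    - [-23.05, -10.89, 21.6]
    - [-23.05, -10.89, 21.6]
    - [-23.05, -10.89, 21.6]
    - [-23.05, -10.89, 21.6]
    - [-23.05, -10.89, 21.6]
    - [-23.05, -10.89, 21.6]
    - [-23.05, -10.89, 21.6]
    - [-23.05, -10.89, 21.6]
    - [-23.05, -10.89, 21.6]
    - [-23.05, -10.89, 21.6]
  grip: [0.3, 0.3, 0.3, 0.3, 0.3, 0.3, 0.3, 0.3, 0.3, 0.3, 0.3, 0.3, 0.9, 0.9, 0.9, 0.9, 0.9, 0.9, 0.9, 0.9]

```text
t: 10.6
tool_pos: [0.4359, -0.3153, 0.0257]
tool_rot: [[0.036, 0.999, 0.0], [0.999, -0.036, -0.0], [-0.0, 0.0, -1.0]]
force: [0.0, 0.5, 0.4]
gripper_width: 0.0218
```

```bash
python3 - <<'E'
from plan import *
apply([0,0,0],[-23.05,-10.89,21.6])
R=Rdown();print(load()[0]);print(rel(feed(-.019,0,.225),R),rel(feed(-.019,0,.1835),R))
E
```

```text
[ 0.436 -0.315  0.026]
(array([0., 0., 0.]), array([ 21.35,  10.89, -19.9 ])) (array([0., 0., 0.]), array([ 21.35,  10.89, -15.75]))
```

Gripped at 21.8 mm. I'll repeat the placing.

Request:
carry_out:
  twist:
    - [0, 0, 0]
    - [0, 0, 0]
    - [0, 0, 0]
    - [0, 0, 0]
    - [0, 0, 0]
    - [0, 0, 0]
    - [0, 0, 0]
    - [0, 0, 0]
    - [0, 0, 0]
    - [0, 0, 0]
    - [0, 0, 0]
    - [0, 0, 0]
    - [0, 0, 0]
    - [0, 0, 0]
    - [0, 0, 0]
    - [0, 0, 0]
    - [0, 0, 0]
    - [0, 0, 0]
    - [0, 0, 0]
  linear:
    - [0, 0, -3]
    - [0, 0, -7]
    - [0, 0, -12]
    - [0, 0, -16.5]
    - [0, 0, -19.9]
    - [3, 1.5, -19.9]
    - [7, 3.6, -19.9]
    - [11, 5.6, -19.9]
    - [15, 7.7, -19.9]
    - [18.5, 9.4, -19.9]
    - [21.35, 10.89, -19.9]
    - [21.35, 10.89, -19.9]
    - [21.35, 10.89, -19.9]
    - [21.35, 10.89, -18.5]
    - [21.35, 10.89, -17.2]
    - [21.35, 10.89, -16.3]
    - [21.35, 10.89, -15.9]
    - [21.35, 10.89, -15.75]
    - [21.35, 10.89, -15.75]
  grip: [0.9, 0.9, 0.9, 0.9, 0.9, 0.9, 0.9, 0.9, 0.9, 0.9, 0.9, 0.9, 0.9, 0.9, 0.9, 0.9, 0.9, 0.9, 0.9]

```text
t: 12.5
tool_pos: [0.5524, -0.1061, 0.183]
tool_rot: [[0.037, 0.999, 0.0], [0.999, -0.037, -0.0], [-0.0, 0.0, -1.0]]
force: [-0.1, -0.3, -0.0]
gripper_width: 0.0222
```

```bash
python3 - <<'E'
from plan import *
apply([0,0,0],[21.35,10.89,-15.75])
print(load());s=robot.state();print(s["t"],s["tool_pos"],s["gripper_width"],s["force"])
im=robot.grab_frame("scene");crop(im,170,140,130,90,6,"pics/g6.png")
E
```

```text
(array([ 0.5525, -0.1056,  0.1835]), array([[ 0.0361,  0.9993,  0.    ],
       [ 0.9993, -0.0361,  0.    ],
       [ 0.    ,  0.    , -1.    ]]))
12.5 [ 0.5524 -0.1061  0.183 ] 0.022157405096846217 [-0.062  -0.327  -0.0087]
```

View pics/g6.png

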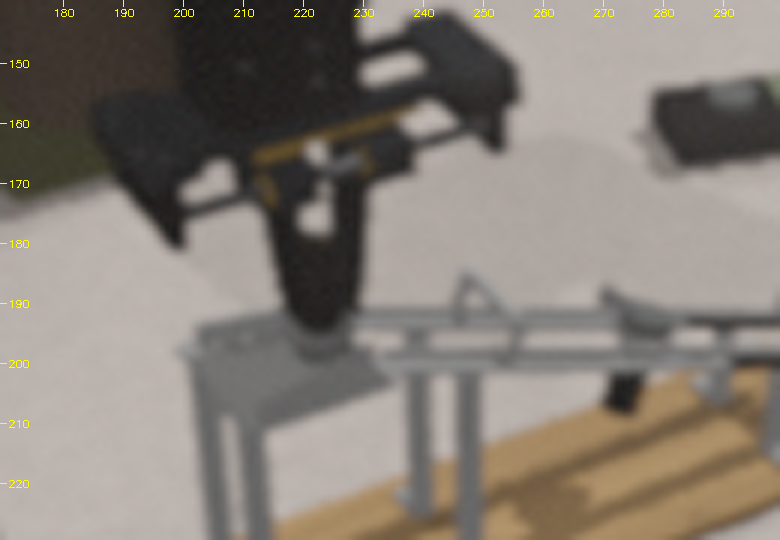

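Request:
carry_out:
  twist:
    - [0, 0, 0]
    - [0, 0, 0]
    - [0, 0, 0]
    - [0, 0, 0]
    - [0, 0, 0]
    - [0, 0, 0]
    - [0, 0, 0]
    - [0, 0, 0]
    - [0, 0, 0]
    - [0, 0, 0]
    - [0, 0, 0]
    - [0, 0, 0]
  linear:
    - [0, 0, 0]
    - [0, 0, 0]
    - [0, 0, 0]
    - [0, 0, 0]
    - [0, 0, 0]
    - [0, 0, -1]
    - [0, 0, -3]
    - [0, 0, -5.5]
    - [0, 0, -6.1]
    - [-3, 0, -6.1]
    - [-5.5, 0, -6.1]
    - [-5.5, 0, -6.1]
  grip: [0.5, 0.5, 0.5, 0.5, 0.5, 0.5, 0.5, 0.5, 0.6, 0.9, 1, 1]

```text
t: 13.75
tool_pos: [0.5501, -0.1628, 0.2439]
tool_rot: [[0.039, 0.999, -0.0], [0.999, -0.039, -0.001], [-0.001, -0.0, -1.0]]
force: [-0.2, 0.4, 0.1]
gripper_width: 0.021
```

Request:
carry_out:
  twist:
    - [0, 0, 0]
    - [0, 0, 0]
    - [0, 0, 0]
    - [0, 0, 0]
    - [0, 0, 0]
    - [0, 0, 0]
    - [0, 0, 0]
    - [0, 0, 0]
    - [0, 0, 0]
    - [0, 0, 0]
    - [0, 0, 0]
    - [0, 0, 0]
    - [0, 0, 0]
    - [0, 0, 0]
    - [0, 0, 0]
  linear:
    - [0, 0, 2]
    - [0.5, 0, 4.25]
    - [1.5, 0, 4.25]
    - [2.3, 0, 4.25]
    - [3.1, 0, 4.25]
    - [3.8, 0, 4.25]
    - [4.5, 0, 4.25]
    - [5.2, 0, 4.25]
    - [5.9, 0, 4.25]
    - [6.6, 0, 4.25]
    - [7.2, 0, 4.25]
    - [7.2, 0, 4.25]
    - [7.2, 0, 3.25]
    - [7.2, 0, 1.25]
    - [7.2, 0, 0.25]
  grip: [1, 1, 1, 1, 1, 1, 1, 1, 1, 1, 1, 1, 1, 1, 1]

```text
t: 15.25
tool_pos: [0.5538, -0.0894, 0.2441]
tool_rot: [[0.036, 0.999, 0.003], [0.999, -0.036, -0.001], [-0.001, 0.003, -1.0]]
force: [0.0, 0.5, 0.6]
gripper_width: 0.0006
```

```bash
python3 - <<'E'
from plan import *
apply([0,0,0],[-5.5,0,-6.1]);apply([0,0,0],[7.2,0,.25])
s=robot.state();print(s["t"],s["tool_pos"],s["gripper_width"],s["force"])
im=robot.grab_frame("scene");crop(im,200,170,120,60,6.5,"pics/g7.png")
im=robot.grab_frame("top");np.save("pics/g7top.npy",im);crop(im,190,160,125,50,6,"pics/g7t.png")
E
```

```text
15.25 [ 0.5538 -0.0894  0.2441] 0.0006016859525794496 [0.0347 0.4957 0.58  ]
```

View pics/g7.png

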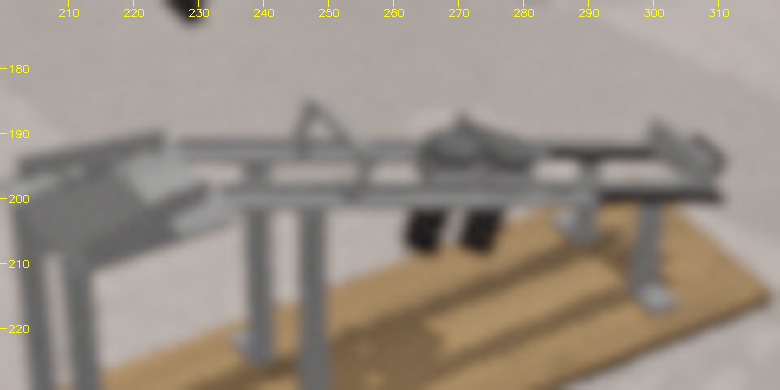

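View pics/g7t.png

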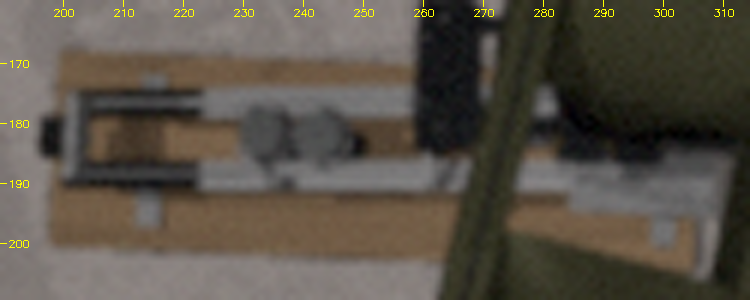

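```bash
python3 - <<'E'
from plan import *
print(proj("top",ch(.174,0,.015)),proj("top",ch(.14,0,.015)))
R=Rdown(20);print(load()[0])
for q in((.105,0,.08),(.105,0,.03)):print(rel(ch(*q),R))
E
```

```text
[233.4208 182.1904] [242.887 182.112]
[ 0.5531 -0.0886  0.242 ]
(array([  0., -20.,   0.]), array([12.81,  0.  ,  4.27]))
(array([  0., -20.,   0.]), array([11.1 ,  0.  ,  8.97]))
```

Request:
carry_out:
  twist:
    - [0, -4, 0]
    - [0, -9, 0]
    - [0, -15, 0]
    - [0, -20, 0]
    - [0, -20, 0]
    - [0, -20, 0]
    - [0, -20, 0]
    - [0, -20, 0]
  linear:
    - [3, 0, 0]
    - [7, 0, 1]
    - [11, 0, 3]
    - [12.81, 0, 4.27]
    - [12, 0, 6.5]
    - [11.1, 0, 8.97]
    - [11.1, 0, 8.97]
    - [11.1, 0, 8.97]
  grip: [1, 1, 1, 1, 1, 1, 1, 1]

```text
t: 16.15
tool_pos: [0.5565, 0.0218, 0.1515]
tool_rot: [[0.034, 0.999, -0.014], [0.939, -0.037, -0.342], [-0.342, -0.002, -0.94]]
force: [0.2, -0.1, -0.0]
gripper_width: 0.0007
```

```bash
cat >> plan.py <<'E'
def st():
    s=robot.state();d=s["tool_pos"]-P_w(); a=P[2];f=np.array([np.cos(a)*d[0]+np.sin(a)*d[1],-np.sin(a)*d[0]+np.cos(a)*d[1],s["tool_pos"][2]-.16])
    c=np.array([f[0]*c20-f[2]*s20,f[1],f[0]*s20+f[2]*c20]); ax=ch(1,0,0)-ch(0,0,0); az=ch(0,0,1)-ch(0,0,0)
    print("t",s["t"],"chute tcp mm",c*1000,"Fx",s["force"]@ax,"Fz",s["force"]@az,"w",s["gripper_width"])
def P_w(): return np.array([P[0],P[1],0])
E
python3 - <<'E'
from plan import *
apply([0,-20,0],[11.1,0,8.97])
print(rel(ch(.105,0,.0085),Rdown(20)));st()
im=robot.grab_frame("scene");crop(im,200,140,120,90,6,"pics/g8.png")
E
```

```text
(array([ 0., -0.,  0.]), array([-0.  ,  0.  ,  2.15]))
t 16.15 chute tcp mm [104.8526   0.5724  29.1239] Fx -0.05554311358931358 Fz -0.06660089429543857 w 0.0006680652283198842
```

View pics/g8.png

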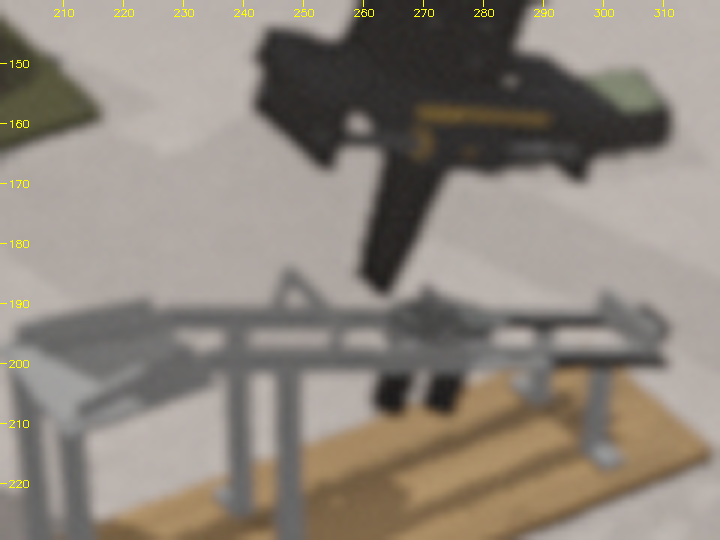

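Request:
carry_out:
  twist:
    - [0, 0, 0]
    - [0, 0, 0]
    - [0, 0, 0]
    - [0, 0, 0]
    - [0, 0, 0]
    - [0, 0, 0]
    - [0, 0, 0]
  linear:
    - [0, 0, 1]
    - [0, 0, 1.8]
    - [0, 0, 2.15]
    - [0, 0, 2.15]
    - [0.3, 0, 2.15]
    - [0.6, 0, 2.15]
    - [0.9, 0, 2.15]
  grip: [1, 1, 1, 1, 1, 1, 1]

```text
t: 16.9
tool_pos: [0.5572, 0.0235, 0.1289]
tool_rot: [[0.034, 0.999, -0.012], [0.939, -0.036, -0.342], [-0.342, 0.001, -0.94]]
force: [-0.3, 0.2, -1.1]
gripper_width: 0.0005
```

Request:
carry_out:
  twist:
    - [0, 0, 0]
    - [0, 0, 0]
    - [0, 0, 0]
    - [0, 0, 0]
  linear:
    - [0.2, 0, 0]
    - [0.4, 0, 0]
    - [0.6, 0, 0]
    - [0.8, 0, 0]
  grip: [1, 1, 1, 1]

```text
t: 17.3
tool_pos: [0.5573, 0.0306, 0.1261]
tool_rot: [[0.034, 0.999, -0.012], [0.939, -0.036, -0.343], [-0.343, -0.0, -0.939]]
force: [0.1, -2.3, 2.1]
gripper_width: 0.0
```

```bash
python3 - <<'E'
from plan import *
apply([0,0,0],[.9,0,2.15]);apply([0,0,0],[.8,0,0]);st()
E
```

```text
t 17.3 chute tcp mm [121.8091   0.1116   8.2207] Fx -2.853464457401931 Fz 1.2287010235539826 w 2.2676042634252476e-05
```

Request:
carry_out:
  twist:
    - [0, 0, 0]
    - [0, 0, 0]
    - [0, 0, 0]
    - [0, 0, 0]
  linear:
    - [0.15, 0, 0]
    - [0.3, 0, 0]
    - [0.45, 0, 0]
    - [0.6, 0, 0]
  grip: [1, 1, 1, 1]

```text
t: 17.7
tool_pos: [0.5578, 0.0359, 0.1244]
tool_rot: [[0.034, 0.999, -0.012], [0.939, -0.036, -0.343], [-0.343, 0.001, -0.939]]
force: [0.6, -5.0, 2.7]
gripper_width: 0.0002
```

Request:
carry_out:
  twist:
    - [0, 0, 0]
    - [0, 0, 0]
    - [0, 0, 0]
    - [0, 0, 0]
  linear:
    - [0.15, 0, 0]
    - [0.3, 0, 0]
    - [0.45, 0, 0]
    - [0.6, 0, 0]
  grip: [1, 1, 1, 1]

```text
t: 18.1
tool_pos: [0.5578, 0.0421, 0.122]
tool_rot: [[0.034, 0.999, -0.012], [0.939, -0.036, -0.342], [-0.342, 0.0, -0.94]]
force: [-0.3, -4.8, 4.4]
gripper_width: 0.0003
```

```bash
python3 - <<'E'
from plan import *
apply([0,0,0],[1.2,0,0]);st()
im=robot.grab_frame("scene");crop(im,200,140,120,90,6,"pics/g9.png")
E
```

```text
t 18.1 chute tcp mm [134.0422   0.0335   8.3102] Fx -6.002972234329712 Fz 2.4601321398364098 w 0.00030132509028416666
```

View pics/g9.png

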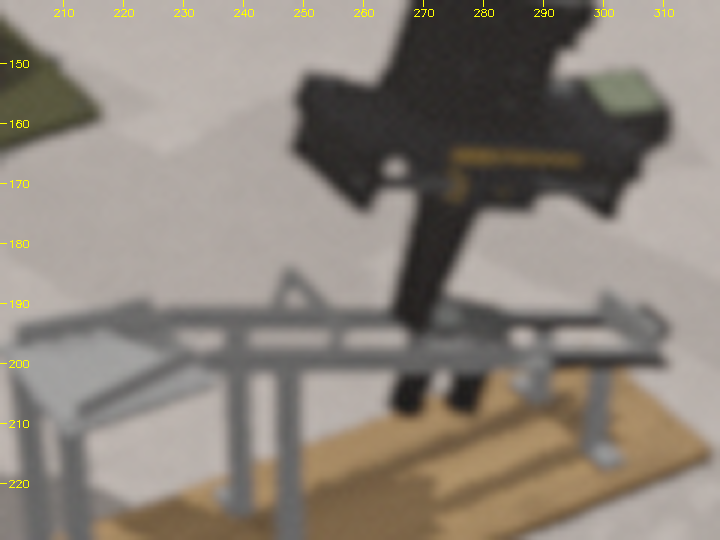

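Request:
carry_out:
  twist:
    - [0, 0, 0]
    - [0, 0, 0]
    - [0, 0, 0]
    - [0, 0, 0]
    - [0, 0, 0]
  linear:
    - [0.2, 0, 0]
    - [0.4, 0, 0]
    - [0.6, 0, 0]
    - [0.8, 0, 0]
    - [1.0, 0, 0]
  grip: [1, 1, 1, 1, 1]

```text
t: 18.65
tool_pos: [0.5577, 0.0523, 0.1177]
tool_rot: [[0.034, 0.999, -0.013], [0.94, -0.036, -0.34], [-0.34, -0.001, -0.94]]
force: [-0.2, -0.0, 0.6]
gripper_width: 0.0008
```

Request:
carry_out:
  twist:
    - [0, 0, 0]
    - [0, 0, 0]
    - [0, 0, 0]
    - [0, 0, 0]
    - [0, 0, 0]
  linear:
    - [0.2, 0, 0]
    - [0.4, 0, 0]
    - [0.6, 0, 0]
    - [0.8, 0, 0]
    - [1.0, 0, 0]
  grip: [1, 1, 1, 1, 1]

```text
t: 19.15
tool_pos: [0.5583, 0.061, 0.1148]
tool_rot: [[0.034, 0.999, -0.013], [0.939, -0.036, -0.342], [-0.342, -0.0, -0.94]]
force: [0.3, -0.7, 0.4]
gripper_width: 0.0001
```

Request:
carry_out:
  twist:
    - [0, 0, 0]
    - [0, 0, 0]
    - [0, 0, 0]
    - [0, 0, 0]
    - [0, 0, 0]
  linear:
    - [0.2, 0, 0]
    - [0.4, 0, 0]
    - [0.6, 0, 0]
    - [0.8, 0, 0]
    - [1.0, 0, 0]
  grip: [1, 1, 1, 1, 1]

```text
t: 19.65
tool_pos: [0.5589, 0.07, 0.1118]
tool_rot: [[0.034, 0.999, -0.012], [0.939, -0.036, -0.342], [-0.342, 0.001, -0.94]]
force: [1.2, -4.0, 2.2]
gripper_width: 0.0007
```

```bash
python3 - <<'E'
from plan import *
apply([0,0,0],[3,0,0]);st()
im=robot.grab_frame("scene");crop(im,200,140,120,90,6,"pics/g10.png")
E
```

```text
t 19.65 chute tcp mm [163.7124  -0.0857   8.3398] Fx -4.502606392444569 Fz 0.7050061177046674 w 0.0006802996133819405
```

View pics/g10.png

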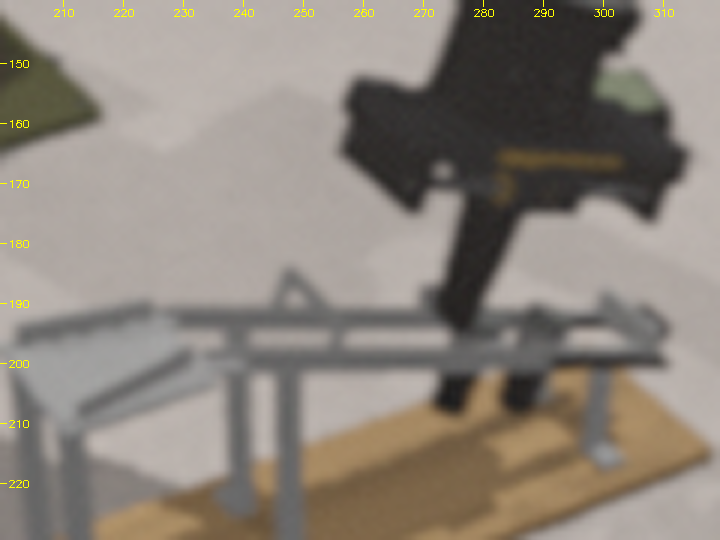

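Request:
carry_out:
  twist:
    - [0, 0, 0]
    - [0, 0, 0]
    - [0, 0, 0]
    - [0, 0, 0]
    - [0, 0, 0]
  linear:
    - [0.2, 0, 0]
    - [0.4, 0, 0]
    - [0.6, 0, 0]
    - [0.8, 0, 0]
    - [1.0, 0, 0]
  grip: [1, 1, 1, 1, 1]

```text
t: 20.2
tool_pos: [0.5589, 0.08, 0.1081]
tool_rot: [[0.034, 0.999, -0.013], [0.939, -0.036, -0.341], [-0.341, -0.0, -0.94]]
force: [-0.8, -2.5, 3.3]
gripper_width: 0.0006
```

Request:
carry_out:
  twist:
    - [0, 0, 0]
    - [0, 0, 0]
    - [0, 0, 0]
    - [0, 0, 0]
    - [0, 0, 0]
  linear:
    - [0.2, 0, 0]
    - [0.4, 0, 0]
    - [0.6, 0, 0]
    - [0.8, 0, 0]
    - [1.0, 0, 0]
  grip: [1, 1, 1, 1, 1]

```text
t: 20.7
tool_pos: [0.5605, 0.0885, 0.1051]
tool_rot: [[0.034, 0.999, -0.01], [0.939, -0.035, -0.343], [-0.343, 0.003, -0.939]]
force: [2.5, -4.8, 1.2]
gripper_width: 0.0006
```

Request:
carry_out:
  twist:
    - [0, 0, 0]
    - [0, 0, 0]
    - [0, 0, 0]
    - [0, 0, 0]
    - [0, 0, 0]
  linear:
    - [0.15, 0, 0]
    - [0.3, 0, 0]
    - [0.45, 0, 0]
    - [0.6, 0, 0]
    - [0.7, 0, 0]
  grip: [1, 1, 1, 1, 1]

```text
t: 21.2
tool_pos: [0.5605, 0.0952, 0.1028]
tool_rot: [[0.034, 0.999, -0.011], [0.939, -0.035, -0.343], [-0.343, 0.002, -0.939]]
force: [2.0, -3.6, 1.4]
gripper_width: 0.0004
```

```bash
python3 - <<'E'
from plan import *
apply([0,0,0],[2.7,0,0]);st()
im=robot.grab_frame("scene");crop(im,200,140,120,90,6,"pics/g11.png")
E
```

```text
t 21.2 chute tcp mm [190.558   -0.6921   8.516 ] Fx -3.7559636445772564 Fz 0.11162716395746575 w 0.0003920903886619417
```

View pics/g11.png

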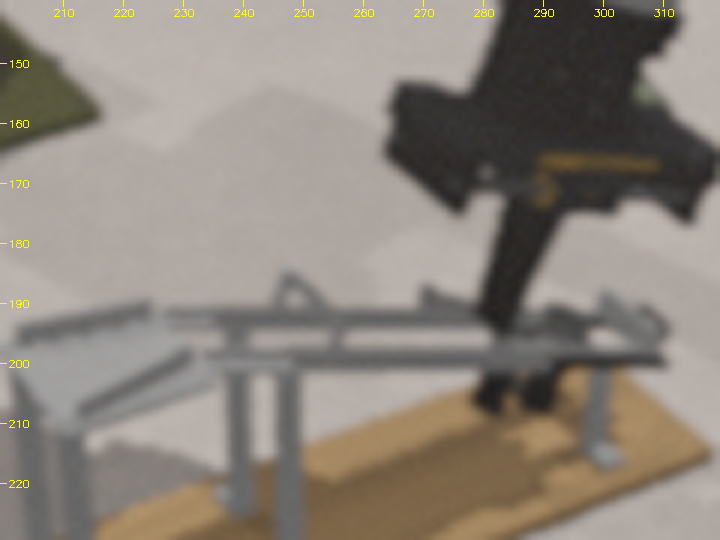

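Request:
carry_out:
  twist:
    - [0, 0, 0]
    - [0, 0, 0]
    - [0, 0, 0]
    - [0, 0, 0]
    - [0, 0, 0]
  linear:
    - [0.12, 0, 0]
    - [0.24, 0, 0]
    - [0.36, 0, 0]
    - [0.48, 0, 0]
    - [0.6, 0, 0]
  grip: [1, 1, 1, 1, 1]

```text
t: 21.75
tool_pos: [0.559, 0.1016, 0.0997]
tool_rot: [[0.034, 0.999, -0.015], [0.939, -0.037, -0.341], [-0.341, -0.002, -0.94]]
force: [1.2, -0.3, -0.2]
gripper_width: 0.0002
```

Request:
carry_out:
  twist:
    - [0, 0, 0]
    - [0, 0, 0]
    - [0, 0, 0]
    - [0, 0, 0]
    - [0, 0, 0]
  linear:
    - [0.12, 0, 0]
    - [0.24, 0, 0]
    - [0.36, 0, 0]
    - [0.48, 0, 0]
    - [0.6, 0, 0]
  grip: [1, 1, 1, 1, 1]

```text
t: 22.25
tool_pos: [0.5599, 0.1069, 0.0981]
tool_rot: [[0.034, 0.999, -0.013], [0.939, -0.036, -0.342], [-0.342, -0.0, -0.94]]
force: [-1.0, -0.8, -0.7]
gripper_width: 0.0005
```

```bash
python3 - <<'E'
from plan import *
apply([0,0,0],[1.2,0,0]);st()
im=robot.grab_frame("scene");crop(im,260,170,60,50,12,"pics/g12.png")
im=robot.grab_frame("top");crop(im,190,160,65,50,12,"pics/g12t.png")
E
```

```text
t 22.25 chute tcp mm [203.0963   0.287    8.0403] Fx -0.5813112884489404 Fz -0.9145986727901488 w 0.00048638779542793724
```

View pics/g12.png

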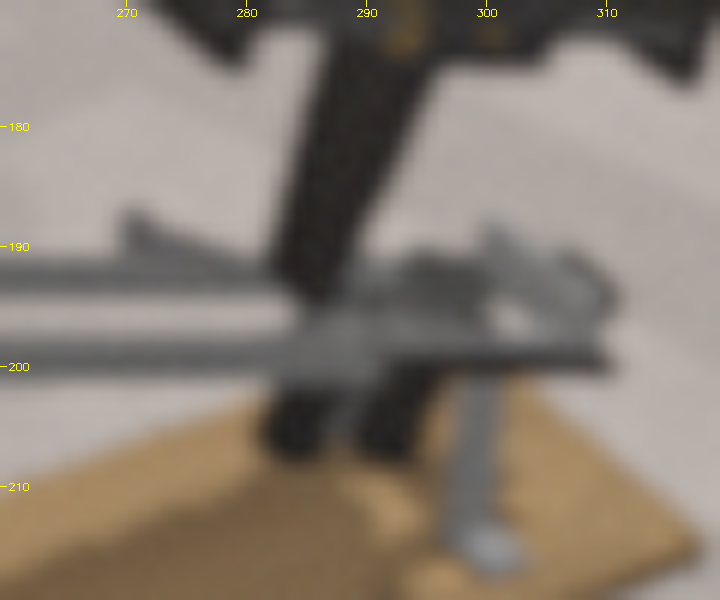

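View pics/g12t.png

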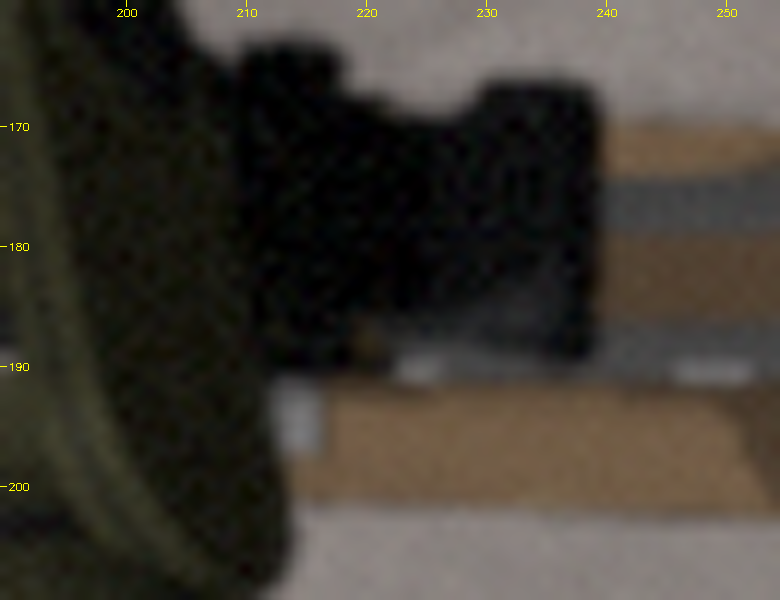

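Request:
carry_out:
  twist:
    - [0, 0, 0]
    - [0, 0, 0]
    - [0, 0, 0]
    - [0, 0, 0]
    - [0, 0, 0]
  linear:
    - [0.1, 0, 0]
    - [0.2, 0, 0]
    - [0.3, 0, 0]
    - [0.4, 0, 0]
    - [0.5, 0, 0]
  grip: [1, 1, 1, 1, 1]

```text
t: 22.85
tool_pos: [0.5602, 0.1115, 0.0966]
tool_rot: [[0.034, 0.999, -0.012], [0.939, -0.036, -0.342], [-0.342, 0.0, -0.94]]
force: [0.8, -0.2, 0.8]
gripper_width: 0.0001
```

Request:
carry_out:
  twist:
    - [0, 0, 0]
    - [0, 0, 0]
    - [0, 0, 0]
    - [0, 0, 0]
    - [0, 0, 0]
  linear:
    - [0.06, 0, 0]
    - [0.12, 0, 0]
    - [0.18, 0, 0]
    - [0.24, 0, 0]
    - [0.3, 0, 0]
  grip: [1, 1, 1, 1, 1]

```text
t: 23.35
tool_pos: [0.5603, 0.1143, 0.0955]
tool_rot: [[0.034, 0.999, -0.012], [0.939, -0.036, -0.342], [-0.342, -0.0, -0.94]]
force: [0.1, -0.1, 0.3]
gripper_width: 0.0004
```

```bash
python3 - <<'E'
from plan import *
apply([0,0,0],[.8,0,0]);st()
im=robot.grab_frame("scene");crop(im,260,170,60,50,12,"pics/g13.png")
E
```

```text
t 23.35 chute tcp mm [210.9431   0.1437   8.1392] Fx -0.19141024354310462 Fz 0.2695581542344697 w 0.0003648967621177843
```

View pics/g13.png

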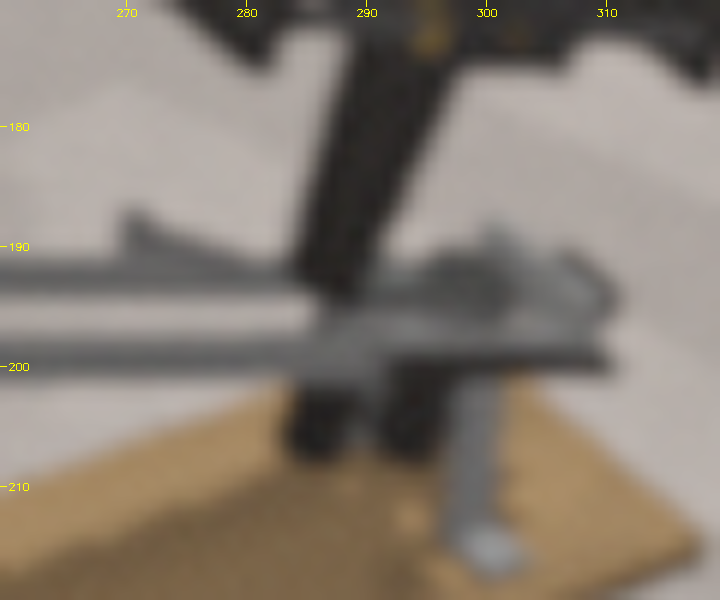

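Request:
carry_out:
  twist:
    - [0, 0, 0]
    - [0, 0, 0]
    - [0, 0, 0]
    - [0, 0, 0]
    - [0, 0, 0]
  linear:
    - [0.05, 0, 0]
    - [0.1, 0, 0]
    - [0.15, 0, 0]
    - [0.2, 0, 0]
    - [0.2, 0, 0]
  grip: [1, 1, 1, 1, 1]

```text
t: 23.9
tool_pos: [0.5604, 0.1162, 0.0948]
tool_rot: [[0.034, 0.999, -0.012], [0.939, -0.036, -0.342], [-0.342, 0.0, -0.94]]
force: [0.4, 0.1, 1.1]
gripper_width: 0.0005
```

Request:
carry_out:
  twist:
    - [0, 0, 0]
    - [0, 0, 0]
    - [0, 0, 0]
    - [0, 0, 0]
    - [0, 0, 0]
  linear:
    - [0.05, 0, 0]
    - [0.1, 0, 0]
    - [0.15, 0, 0]
    - [0.2, 0, 0]
    - [0.2, 0, 0]
  grip: [1, 1, 1, 1, 1]

```text
t: 24.4
tool_pos: [0.5605, 0.1181, 0.0941]
tool_rot: [[0.034, 0.999, -0.012], [0.939, -0.036, -0.342], [-0.342, -0.0, -0.94]]
force: [0.4, -0.8, 0.5]
gripper_width: 0.0002
```

Request:
carry_out:
  twist:
    - [0, 0, 0]
    - [0, 0, 0]
    - [0, 0, 0]
    - [0, 0, 0]
    - [0, 0, 0]
  linear:
    - [0.05, 0, 0]
    - [0.1, 0, 0]
    - [0.15, 0, 0]
    - [0.2, 0, 0]
    - [0.2, 0, 0]
  grip: [1, 1, 1, 1, 1]

```text
t: 24.9
tool_pos: [0.5605, 0.1199, 0.0934]
tool_rot: [[0.034, 0.999, -0.012], [0.939, -0.036, -0.342], [-0.342, 0.0, -0.94]]
force: [0.0, -0.3, 0.8]
gripper_width: 0.0006
```

```bash
python3 - <<'E'
from plan import *
apply([0,0,0],[.6,0,0]);st()
E
```

```text
t 24.9 chute tcp mm [216.9769   0.1413   8.1458] Fx -0.5126686439815249 Fz 0.6479313589732296 w 0.0005611957330259544
```

Request:
carry_out:
  twist:
    - [0, 0, 0]
    - [0, 0, 0]
    - [0, 0, 0]
  linear:
    - [0.05, 0, 0]
    - [0.1, 0, 0]
    - [0.1, 0, 0]
  grip: [1, 1, 1]

```text
t: 25.2
tool_pos: [0.5606, 0.1209, 0.0931]
tool_rot: [[0.034, 0.999, -0.012], [0.939, -0.036, -0.342], [-0.342, 0.0, -0.94]]
force: [-1.0, 0.0, 0.3]
gripper_width: 0.0005
```

```bash
python3 - <<'E'
from plan import *
apply([0,0,0],[.1,0,0]);st()
im=robot.grab_frame("scene");crop(im,260,170,60,50,12,"pics/g14.png")
E
```

```text
t 25.2 chute tcp mm [217.968    0.1378   8.1455] Fx -0.11884519514435798 Fz 0.24029186263436647 w 0.0005489279726947707
```

View pics/g14.png

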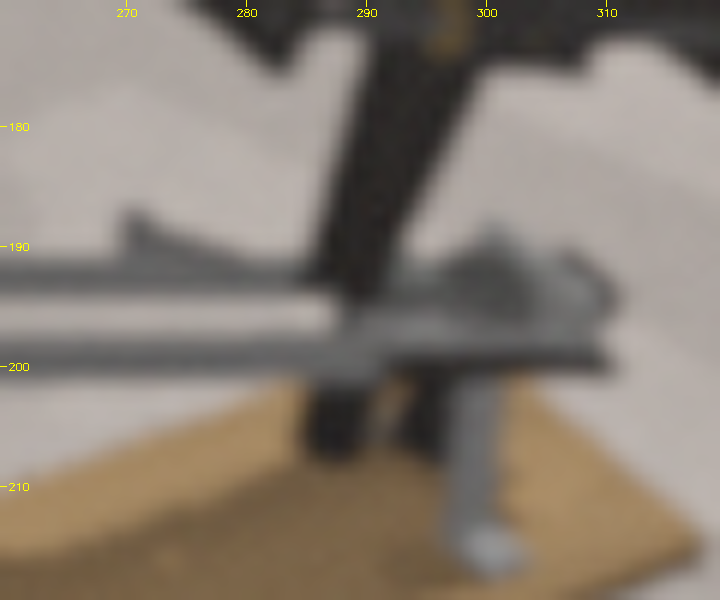

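Request:
carry_out:
  twist:
    - [0, 0, 0]
    - [0, 0, 0]
    - [0, 0, 0]
  linear:
    - [0.05, 0, 0]
    - [0.1, 0, 0]
    - [0.1, 0, 0]
  grip: [1, 1, 1]

```text
t: 25.55
tool_pos: [0.5606, 0.1216, 0.0929]
tool_rot: [[0.034, 0.999, -0.012], [0.939, -0.036, -0.342], [-0.342, -0.0, -0.94]]
force: [-0.3, -2.2, 1.3]
gripper_width: 0.0002
```

```bash
python3 - <<'E'
from plan import *
apply([0,0,0],[.1,0,0]);st()
E
```

```text
t 25.55 chute tcp mm [218.7639   0.1251   8.1696] Fx -2.4918145982016893 Fz 0.4410075329877259 w 0.00023141946554291996
```

Request:
carry_out:
  twist:
    - [0, 0, 0]
    - [0, 0, 0]
    - [0, 0, 0]
  linear:
    - [0.05, 0, 0]
    - [0.1, 0, 0]
    - [0.1, 0, 0]
  grip: [1, 1, 1]

```text
t: 25.85
tool_pos: [0.5607, 0.1219, 0.0928]
tool_rot: [[0.034, 0.999, -0.012], [0.938, -0.036, -0.343], [-0.344, -0.0, -0.939]]
force: [0.0, -4.8, 3.0]
gripper_width: 0.0006
```

```bash
python3 - <<'E'
from plan import *
apply([0,0,0],[.1,0,0]);st()
E
```

```text
t 25.85 chute tcp mm [219.0938   0.0513   8.189 ] Fx -5.581192499804576 Fz 1.1776438812860281 w 0.0006422523223697825
```

Request:
carry_out:
  twist:
    - [0, 0, 0]
    - [0, 0, 0]
    - [0, 0, 0]
    - [0, 0, 0]
    - [0, 0, 0]
    - [0, 0, 0]
    - [0, 0, 0]
    - [0, 0, 0]
    - [0, 0, 0]
  linear:
    - [-0.1, 0, 0]
    - [-0.3, 0, 0]
    - [-0.5, 0, 0]
    - [-0.5, 0, -0.5]
    - [-0.5, 0, -2]
    - [-0.5, 0, -5]
    - [-3, 0, -9]
    - [-8, 0, -13]
    - [-12, 0, -15]
  grip: [1, 1, 1, 1, 1, 1, 1, 1, 1]

```text
t: 26.75
tool_pos: [0.5591, 0.0676, 0.2718]
tool_rot: [[0.032, 0.999, -0.008], [0.94, -0.033, -0.341], [-0.341, 0.003, -0.94]]
force: [0.0, 0.1, 0.4]
gripper_width: 0.0001
```

Request:
carry_out:
  twist:
    - [0, 0, 0]
    - [0, 0, 0]
    - [0, 0, 0]
    - [0, 0, 0]
    - [0, 0, 0]
    - [0, 0, 0]
  linear:
    - [-5, 0, 0]
    - [-10, 0, -1]
    - [-15, 0, -2]
    - [-20, 0, -3]
    - [-20, 0, -3]
    - [-20, 0, -3]
  grip: [1, 1, 1, 1, 1, 1]

```text
t: 27.35
tool_pos: [0.5524, -0.1111, 0.3666]
tool_rot: [[0.037, 0.999, -0.01], [0.939, -0.038, -0.341], [-0.341, 0.003, -0.94]]
force: [0.5, 0.6, 0.1]
gripper_width: 0.0008
```

```bash
python3 - <<'E'
from plan import *
apply([0,0,0],[-12,0,-15]);apply([0,0,0],[-20,0,-3]);st()
im=robot.grab_frame("scene");crop(im,240,170,80,50,9,"pics/g15.png")
im=robot.grab_frame("top");crop(im,190,160,75,50,10,"pics/g15t.png")
for n in("top",):
  for x in(.272,.238): print(x,proj(n,ch(x,0,.015)),proj("scene",ch(x,0,.015)))
E
```

```text
t 27.35 chute tcp mm [-93.6741  -0.0418 185.7527] Fx 0.5862858913008364 Fz 0.3130298736382364 w 0.0007515871975292694
0.272 [207.0709 182.4086] [300.7068 191.5999]
0.238 [216.0594 182.3341] [293.0883 191.5595]
```

View pics/g15.png

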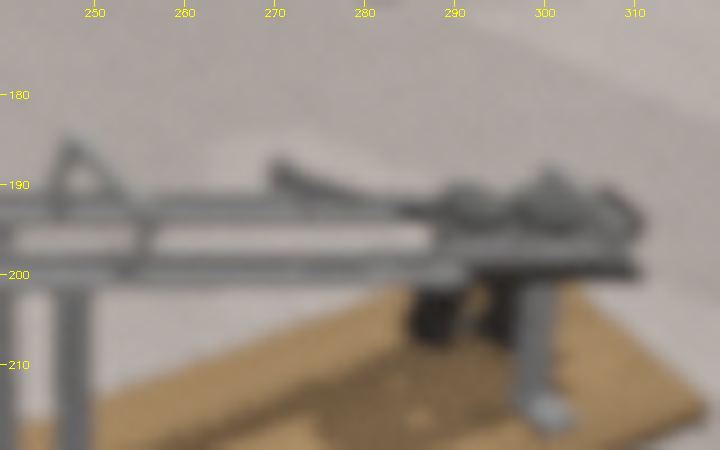

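View pics/g15t.png

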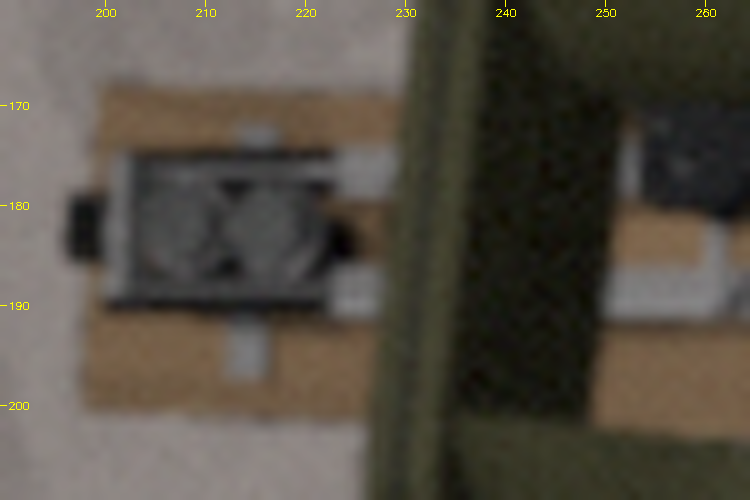

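Request:
carry_out:
  twist:
    - [0, 0, 0]
    - [0, 0, 0]
    - [0, 0, 0]
    - [0, 0, 0]
    - [0, 0, 0]
    - [0, 0, 0]
  linear:
    - [-4.5, 0, 1.6]
    - [-9.2, 0, 3.3]
    - [-14, 0, 5]
    - [-18.8, 0, 6.8]
    - [-18.8, 0, 6.8]
    - [-18.8, 0, 6.8]
  grip: [1, 1, 1, 1, 1, 1]

```text
t: 28.05
tool_pos: [0.5449, -0.3099, 0.3629]
tool_rot: [[0.033, 0.999, -0.015], [0.94, -0.036, -0.34], [-0.34, -0.003, -0.94]]
force: [-0.5, -0.1, -0.4]
gripper_width: 0.0001
```

```bash
python3 - <<'E'
from plan import *
t=robot.grab_frame("top");s=robot.grab_frame("scene")
t0=np.load("pics/top0.npy");s0=np.load("pics/scene0.npy")
crop(t,192,163,65,40,11,"pics/a.png");crop(t0,192,163,65,40,11,"pics/b.png");crop(s,255,178,65,30,11,"pics/c.png");crop(s0,255,178,65,30,11,"pics/d.png")
r=lambda n:cv2.imread(f"pics/{n}.png")
cv2.imwrite("pics/e1.png",cv2.resize(np.vstack([r("a"),r("b")]),(0,0),fx=.68,fy=.68)) if 0 else None
cv2.imwrite("pics/e.png",cv2.resize(np.hstack([np.vstack([r("a"),r("c")]),np.vstack([r("b"),r("d")])]),None,fx=.555,fy=.7))
cv2.imwrite("pics/full.png",s[:,:,::-1]);print(robot.state()["t"])
E
```

```text
28.15
```

View pics/e.png

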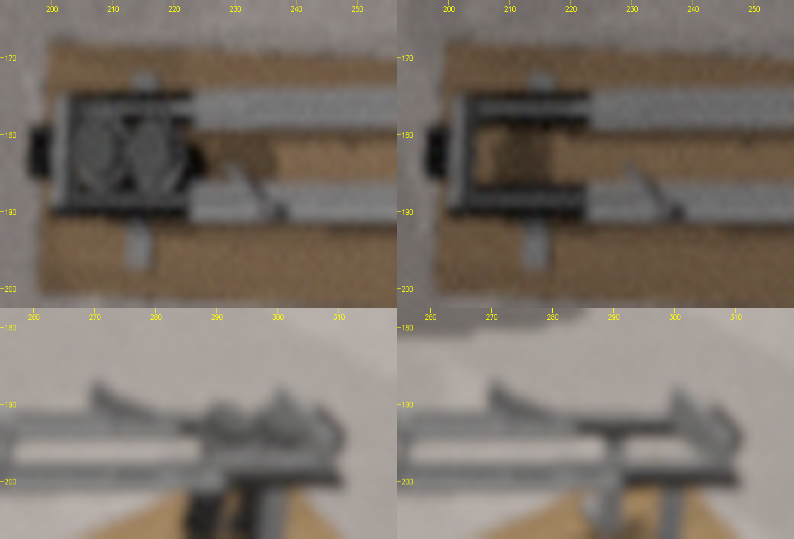

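View pics/full.png

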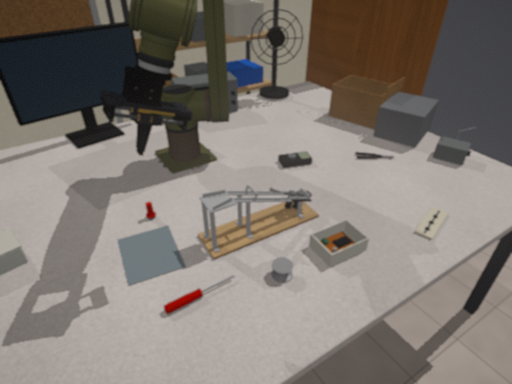

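The gate looks the same as in the first pictures, so it is shut: its tip is at about (229.5,184) in the top view. The two heads touch at about (207,182) and (216,182), with the front one against the stop plate. The bystanders look unmoved. I'm handing in.

```bash
python3 -c "
from station import robot
print(robot.hand_in())"
```

```text
the job is handed in; nothing more can be done
None
```

I fed both buttons into the feeder and handed the job in at about 28 s. No verdict came back, so the result rests on my own checks.

- **Feeding:** I stood each button face down on the deck and tipped it over with the closed fingers. Each one turned over in the slot and slid to the gate, hanging face up.
- **Pushing:** I pushed the pair through the gate with the closed fingers held square to the rails, reading at most about 6 N along the chute. I then felt for the stop in steps of 2 mm, then 1 mm. The force rose to about 5.6 N with almost no further movement, which puts the stop face at about chute x = 289 mm. My picture estimate was 286 mm.
- **Last pictures:** The heads touch, about 34 mm apart by eye, and the front one is against the stop plate. The gate looks as it did at the start, and the bystanders look unmoved.

**Not checked directly:** I could not see the switch pin. That it is pressed in follows from the hard contact with the stop and from the buttons not visibly moving back after I withdrew. The gate angle and the bystander positions were judged by eye, not measured. No check failed. The feeder pose from the two cameras agreed to about 2 mm.

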